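# Prop the sprung catch and unload the block

## Task

A pine block is held in the wooden work nest by a spring-loaded steel catch whose nose reaches over one end of it. Push the thicker of the two loose upright wooden sticks straight down, fully to the floor of the nest, between the fixed post and the catch's ramp so that it stands there on its own and holds the catch open. Then lift the pine block out and set it gently down flat on the grey board, leaving the stick in place for the next block.

Things in the scene. Friction and masses are not known exactly. Their poses are not given: they have to be found in the camera images.
- gap (a point): On the nest floor (12 mm above table) where the prop's foot goes; +y points away from the block. Dark post ends at y=-13, top 54 above floor. Steel catch: shut, gap 9 mm wide; from height 18 its ramp leans back to y=+26 at 58 (post bevelled back 7). Aim y=+2. Pressed down (about 10 N) the prop shoves the catch 17 mm to +y, freeing the block by 8 mm. Post, ramp 26 wide in x; bars at x=32 to 38 each side, 11 high.
- pine_block: Pine block, 45 (x) by 110 (y) by 40 mm high, 0.13 kg, lying in the nest on its floor, axes along the gap point's. Origin: centre of its underside, about 127 mm from the gap point. The catch's nose (43 to 52 mm above the floor) covers the 9 mm of it next to the gap. Grip it across the 45 mm at its middle, where the sides are free down to the floor; low locators (10 mm, end stop 22 mm) stand at its ends.
- prop: The thicker, taller of two dark wooden sticks standing upright on the table: 40 (x) by 26 (y) by 90 mm high, 0.07 kg. Origin: centre of its foot. It goes in with its 40 mm width along the gap point's x, either way round; gripped across the 40 mm in its upper half, the fingers pass beside post and ramp. The other stick (40 by 16 by 70 mm) is too thin to free the block.
- out_board: Fixed grey laminate board lying on the table, 190 (x) by 260 (y) by 14 mm thick. Origin: centre of its underside, on the table.
There are look-alikes about, which are no part of the job. What is shaped like the prop but green or yellow is not meant.

How it is judged:
On the way, in this order (a step that is already met when the one before it is completed fails the run):
1. the thick stick stands on the nest floor between post and catch, upright and released, holding the catch open (x of prop in the frame of gap between -0.02 and 0.02 m and y of prop in the frame of gap between -0.007 and 0.014 m and z of prop in the frame of gap below 0.006 m and angle between prop's own z axis and vertical below 0.17 rad and contact force between the fingers and prop below 0.2 N), for 0.3 s.
2. the pine block has been lifted out of the nest, the stick still in place (x of prop in the frame of gap between -0.02 and 0.02 m and y of prop in the frame of gap between -0.007 and 0.014 m and z of prop in the frame of gap below 0.006 m and angle between prop's own z axis and vertical below 0.17 rad and z of pine_block in the frame of gap above 0.058 m), for 0.1 s.
At the end, for the whole second after the job is handed in: The block lies flat (7 degrees) and at rest on the grey board, its centre 20 mm or more inside the edges; the thick stick still stands upright (10 degrees) between post and catch, its foot within 6 mm of the nest floor, within 20 mm of the middle line and within 14 mm of touching the post (x of pine_block in the frame of out_board between -0.075 and 0.075 m and y of pine_block in the frame of out_board between -0.11 and 0.11 m and z of pine_block in the frame of out_board between 0.009 and 0.02 m and angle between pine_block's own z axis and vertical below 0.12 rad and linear speed of each of pine_block, prop below 0.02 m/s and x of prop in the frame of gap between -0.02 and 0.02 m and y of prop in the frame of gap between -0.007 and 0.014 m and z of prop in the frame of gap below 0.006 m and angle between prop's own z axis and vertical below 0.17 rad).
It fails at once if the pine block is dropped (falls freely for more than about 25 mm) (linear speed of pine_block above 0.7 m/s and contact force between the fingers and pine_block below 0.1 N).
It also fails if it takes over 51 s, if anything falls off the work surface, if the arm or the gripper's body presses on something with over 40 N, if the wrist force passes 120 N, or if a joint passes its speed limit or range.

## Robot

A 6-joint arm with a two-finger parallel gripper is mounted at the origin on the work surface; the furniture and walls round the work are solid. World frame = base frame: x ahead of the robot, y to its left, z up, the work surface at z = 0. Lengths are in m, angles in rad, forces in N, time in s.
With the tool pointing down it reaches from about 0.225 to 0.875 m from the base axis. Payload 3.4 kg.
Tool frame: the origin (TCP) lies at the very end of the fingers, on their centre line; the grasp point (between the pads) lies 19 mm behind it; z points along the fingers, y is the direction in which the jaws open and shut (so a half turn about z gives the same grasp; the last joint's range is limited). The gripper opens to 85 mm and grips with 20 to 120 N. Pads are 22 mm wide; open, the fingers measure 114 mm over their backs; the gripper's body (76 mm by 85 mm) begins 54 mm behind the grasp point. The pads swing forward as they close: fully open they stand 13 mm farther back than shut.
Start: joints at [1.186, 0.276, 1.505, -0, 1.361, -0.121], TCP at [0.15, 0.555, 0.204] pointing down, gripper open.
Joint ranges: [-2.89, 2.89], [-0.75, 2.08], [0.22, 2.7], [-1.18, 4.32], [0.11, 2.71], [-2.7, 2.7]. Speed limits (rad/s): [2.57, 2.57, 3.14, 3.14, 3.14, 3.14].

## Interface

Orientations are given as a unit quaternion [w, x, y, z].
In Python, from rig import manip, eyes gives the robot as it stands. The module is installed in compiled form; this text tells all that it offers.
- The arm moves only by the tool servo_tool, never from a script. Its argument "deltas" is one flat list of numbers, 6 for each row, row after row: the shift along the tool's x, y, z in cm, then the turn, a rotation vector about the tool's x, y, z in degrees. A call has 1 to 20 rows; each row shifts and turns the pose as measured when the row begins, along the tool's axes as they then stand; what a row does not reach is not made up. A row lasts 1/10 s, in which the tool goes at most 50 mm and 8.59 degrees, less where a joint would pass 70% of its speed; a pose out of reach is approached as far as the arm can. A call with a gripper value outside its range is refused whole. "jaw" is the finger opening in cm, from 0 to 8.54, set as the call begins (left out, the last holds). The fingers move at their own pace and stop on an object; "grip_force" is the grip in N (left out, the last holds). Time passes only in rows, so rows that do not move let the fingers close. It gives the time, the measured TCP pose, the force and the opening at its end, in the units of the state.
- manip.get_state(): the state, without advancing time (a new reading comes with each control period).
- eyes.get_image(name): name is "scene" or "top" or "wrist"; returns (picture, depth): 384x512x3 uint8, red, green, blue; 384x512 float32, m along the optical axis (not along the pixel's ray), 0 where there is no reading.
- eyes.get_calibration(name): a dict with "camera_matrix" (3x3 intrinsics, pixels), "rvec" (rotation vector, rad) and "tvec" (3), from world to camera coordinates, as OpenCV has them. Camera axes: x right, y down, z forward; pixel columns grow to the right and rows downward; lengths in m; the calibration is good to about 2 mm. A picture is of the moment at which its call begins: read the wrist's pose just before it. get_calibration takes no time and is no camera call; for the wrist camera it gives the pose at the moment of the call.
- manip.sign_off(): hands the job in, once; it reports no verdict.
The state is a dict: "clock": time; "qpos": joint angles; "qd": joint speeds; "effort": joint torques, N m; "position": TCP position; "ee_rot": TCP orientation; "contact_force": force on the tool from outside, world axes, zero at the start; "moment": the same for the moment, N m; "width": finger opening in m.
Only numpy, scipy, OpenCV 4.12 (cv2) and the standard library are available. Lean on these libraries where they do the work, as an engineer would, in place of code of your own. Each camera call takes 0.05 s, during which the arm holds its last target.

## Working session

There is one attempt and no reset: what is moved stays moved. The work goes in short steps, Python scripts to look and compute and a tool call to move; the robot and the scene stay as the last step left them, time stands still between calls to the robot, and variables do not carry over. Pictures are saved under pics/ and viewed, and the job is handed in when it is done.

Besides the shell and the picture viewer there is one more tool, called as name(argument=value, ...), one argument or row to a line, values as JSON. servo_tool: Moves the arm, as the interface text tells. Its arguments: {"type":"object","properties":{"deltas":{"type":"array","items":{"type":"number"}},"jaw":{"type":"number"},"grip_force":{"type":"number"}},"required":["deltas"]}

```bash
mkdir -p pics; cat > h.py <<'E'
import numpy as np, cv2
from rig import manip, eyes
def cal(n):
    c=eyes.get_calibration(n); K=np.array(c["camera_matrix"]);R=cv2.Rodrigues(np.array(c["rvec"],float))[0];t=np.array(c["tvec"],float).ravel()
    return K,R,t
def grab(n,tag):
    K,R,t=cal(n); im,d=eyes.get_image(n)
    np.savez(f"{tag}.npz",im=im,d=d,K=K,R=R,t=t); cv2.imwrite(f"pics/{tag}.png",im[:,:,::-1]); return im,d
def load(tag):
    return np.load(f"{tag}.npz")
def world(tag):
    z=load(tag); d=z["d"].astype(float);K=z["K"]
    v,u=np.mgrid[0:d.shape[0],0:d.shape[1]]
    c=np.stack([(u-K[0,2])/K[0,0]*d,(v-K[1,2])/K[1,1]*d,d],-1)
    return (c-z["t"])@z["R"], z["im"], d
def crop(tag,u0,v0,u1,v1,s,out):
    im=load(tag)["im"][v0:v1,u0:u1,::-1]
    cv2.imwrite(f"pics/{out}.png",cv2.resize(im,None,fx=s,fy=s,interpolation=cv2.INTER_CUBIC))
E
python3 - <<'E'
from h import *
grab("top","top0"); grab("scene","sc0")
s=manip.get_state(); print(s)
for n in("top","scene"):
    K,R,t=cal(n); print(n,-R.T@t,R[2])
E
```

```text
{'clock': 0.1, 'qpos': array([ 1.18601226e+00,  2.76525625e-01,  1.50598674e+00,  1.23115847e-06,
        1.36071423e+00, -1.21021403e-01]), 'qd': array([-6.98172890e-04, -1.66150567e-03, -1.99842702e-03, -1.30387871e-03,
        3.82181286e-05,  2.04668562e-04]), 'effort': array([ 1.52762968e-03, -4.17703307e+01, -2.46403885e+01, -8.50192987e-05,
        5.86640279e-03,  1.94045646e-05]), 'position': array([0.14973451, 0.55463255, 0.20273764]), 'ee_rot': array([-2.05001216e-04,  1.31499455e-01,  9.91315906e-01, -7.90831497e-04]), 'contact_force': array([-0.89778524, -0.24337297,  0.65535892]), 'moment': array([-0.02926591, -0.06238896,  0.01715995]), 'width': 0.08525016612288717}
top [0.19717109 0.066166   1.32612   ] [ 0.21919321 -0.00861614 -0.97564343]
scene [-0.09427118 -0.34813172  0.77978861] [ 0.56804862  0.41702896 -0.70951223]
```

```bash
ls pics
```

```text
sc0.png
top0.png
```

View pics/top0.png

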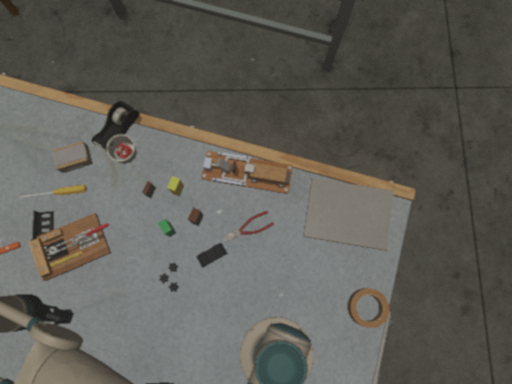

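View pics/sc0.png

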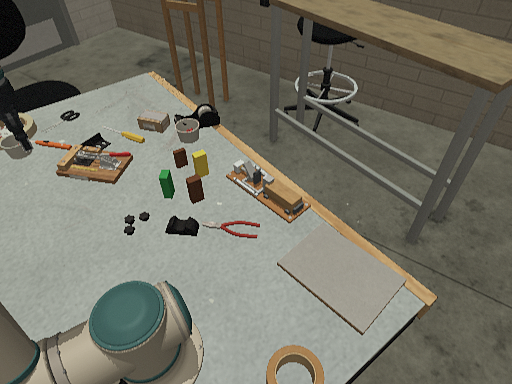

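The top view shows the nest at about (245,172), the grey board at (348,212), brown sticks at (148,188) and (195,216), and green and yellow decoys. I'll enlarge these areas and measure them.

```bash
python3 - <<'E'
from h import *
crop("top0",190,140,310,200,6.5,"c1"); crop("top0",130,165,230,240,7,"c2"); crop("sc0",150,130,320,230,4.5,"c3")
W,im,d=world("top0")
for n,u,v in [("st1",148,188),("st2",195,216),("board",348,212),("block",270,172),("table",250,220),("floor?",185,170)]:
    p=W[v-2:v+3,u-2:u+3].reshape(-1,3); print(n,np.median(p,0).round(4),p[:,2].max().round(4))
W,im,d=world("sc0")
for n,u,v in [("st1",180,150),("st2",195,180),("st2t",193,177),("block",285,195),("block top",283,190),("board",340,280)]:
    p=W[v-2:v+3,u-2:u+3].reshape(-1,3); print(n,np.median(p,0).round(4),p[:,2].max().round(4))
E
```

```text
st1 [0.4893 0.3754 0.0687] 0.0737
st2 [0.398  0.2299 0.0896] 0.0941
board [ 0.4165 -0.2334  0.0138] 0.0196
block [0.5374 0.0071 0.0531] 0.0564
table [0.3962 0.0705 0.0092] 0.0159
floor? [ 5.618e-01  2.765e-01 -3.000e-04] 0.0066
st1 [0.4916 0.3778 0.0685] 0.0704
st2 [0.3995 0.2247 0.0885] 0.0912
st2t [0.4038 0.2376 0.0898] 0.0919
block [ 0.5233 -0.0032  0.0515] 0.7798
block top [0.5368 0.0136 0.0528] 0.7798
board [ 0.3862 -0.248   0.0136] 0.0164
```

View pics/c1.png

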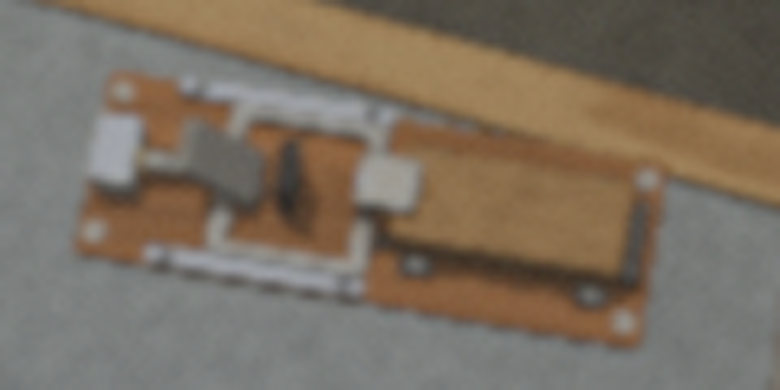

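View pics/c2.png

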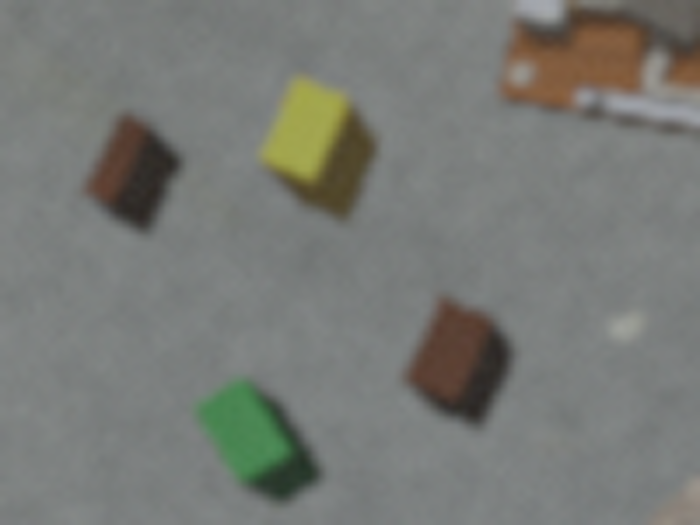

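View pics/c3.png

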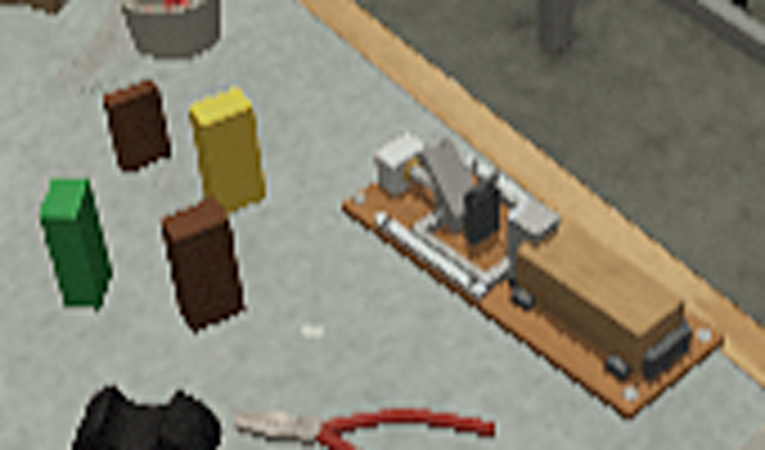

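```bash
python3 - <<'E'
from h import *
def rect(W,c,r,z0,z1):
    m=(np.hypot(W[...,0]-c[0],W[...,1]-c[1])<r)&(W[...,2]>z0)&(W[...,2]<z1)
    p=W[m]; return len(p),p.mean(0).round(4),cv2.minAreaRect((p[:,:2]*1000).astype(np.float32))
for t in("top0","sc0"):
    W,im,d=world(t)
    print(t,"prop",rect(W,(.40,.23),.04,.082,.1))
    print("block",rect(W,(.537,.007),.09,.046,.058))
    print("board",rect(W,(.41,-.235),.25,.011,.02))
    # post
    m=(abs(W[...,0]-.56)<.06)&(abs(W[...,1]-.14)<.05)&(W[...,2]>.058)&(W[...,2]<.09)
    print(np.c_[W[m],np.argwhere(m)[:,::-1]].round(3)[::2])
E
```

```text
top0 prop (127, array([0.4025, 0.2344, 0.0902]), ((403.0173034667969, 235.0546417236328), (26.4088134765625, 39.673980712890625), 66.5226058959961))
block (485, array([0.5372, 0.0109, 0.0521]), ((540.876220703125, 21.576152801513672), (128.3304901123047, 46.51618957519531), 79.30573272705078))
board (4572, array([ 0.4147, -0.2284,  0.0148]), ((359.78363037109375, -166.0557861328125), (392.022705078125, 352.58111572265625), 74.42962646484375))
[[5.80e-01 1.66e-01 6.70e-02 2.18e+02 1.58e+02]
 [5.80e-01 1.60e-01 6.80e-02 2.20e+02 1.58e+02]
 [5.75e-01 1.62e-01 7.20e-02 2.19e+02 1.59e+02]
 [5.77e-01 1.57e-01 6.70e-02 2.21e+02 1.59e+02]
 [5.72e-01 1.62e-01 7.40e-02 2.19e+02 1.60e+02]
 [5.75e-01 1.57e-01 6.20e-02 2.21e+02 1.60e+02]
 [5.76e-01 1.51e-01 5.80e-02 2.23e+02 1.60e+02]
 [5.70e-01 1.63e-01 6.90e-02 2.19e+02 1.61e+02]
 [5.70e-01 1.56e-01 6.80e-02 2.21e+02 1.61e+02]
 [5.73e-01 1.51e-01 5.80e-02 2.23e+02 1.61e+02]
 [5.69e-01 1.14e-01 6.90e-02 2.35e+02 1.61e+02]
 [5.67e-01 1.69e-01 6.70e-02 2.17e+02 1.62e+02]
 [5.67e-01 1.63e-01 6.90e-02 2.19e+02 1.62e+02]
 [5.69e-01 1.57e-01 6.30e-02 
[... 2215 characters left out ...]
6.70e-02 2.45e+02 1.65e+02]
 [5.58e-01 1.57e-01 6.50e-02 2.47e+02 1.65e+02]
 [5.64e-01 1.54e-01 6.10e-02 2.49e+02 1.65e+02]
 [5.51e-01 1.60e-01 6.40e-02 2.45e+02 1.66e+02]
 [5.57e-01 1.57e-01 6.20e-02 2.47e+02 1.66e+02]
 [5.51e-01 1.60e-01 6.00e-02 2.45e+02 1.67e+02]
 [5.54e-01 1.55e-01 6.00e-02 2.47e+02 1.67e+02]
 [5.69e-01 1.16e-01 6.50e-02 2.60e+02 1.68e+02]
 [5.64e-01 1.12e-01 6.60e-02 2.60e+02 1.69e+02]
 [5.59e-01 1.16e-01 6.40e-02 2.58e+02 1.70e+02]
 [5.64e-01 1.12e-01 6.20e-02 2.60e+02 1.70e+02]
 [5.54e-01 1.17e-01 6.30e-02 2.57e+02 1.71e+02]
 [5.41e-01 1.19e-01 6.70e-02 2.54e+02 1.72e+02]
 [5.47e-01 1.15e-01 6.50e-02 2.56e+02 1.72e+02]
 [5.45e-01 1.22e-01 5.90e-02 2.54e+02 1.73e+02]]
```

servo_tool(
  deltas=[-2.7,-2.0,0,0,0,0,-2.7,-2.0,0,0,0,0,-2.7,-2.0,0,0,0,0,-2.7,-2.0,0,0,0,0,-2.7,-2.0,0,0,0,0,-2.7,-2.0,0,0,0,0,-2.7,-2.0,0,0,0,0,-2.7,-2.0,0,0,0,0,-2.7,-2.0,0,0,0,0,-2.7,-2.0,0,0,0,0,-2.7,-2.0,0,0,0,0,-2.7,-2.0,0,0,0,0],
)

```text
clock: 1.3
position: [0.4045, 0.2285, 0.1976]
ee_rot: [-0.003, 0.127, 0.992, -0.004]
contact_force: [0.6, 0.6, -0.8]
width: 0.0852
```

servo_tool(
  deltas=[0,0,0,0,0,8,0,0,0,0,0,8,0,0,0,0,0,8,0,0,0,0,0,8,0,0,0,0,0,8,0,0,0,0,0,8,0,0,0,0,0,8,0,0,0,0,0,8,0,0,0,0,0,8,0,0,0,0,0,8,0,0,0,0,0,8,0,0,0,0,0,8],
)

```text
clock: 2.5
position: [0.4041, 0.2218, 0.1926]
ee_rot: [0.001, 0.844, 0.537, -0.01]
contact_force: [-0.1, -0.9, 0.5]
width: 0.0852
```

```bash
cat >> h.py <<'E'
from scipy.spatial.transform import Rotation as Rn
def rel(target,yaw_y):
    """shift (cm, tool axes) and turn to tool-down pose with tool y at yaw_y deg"""
    s=manip.get_state(); q=s["ee_rot"]; R=Rn.from_quat([q[1],q[2],q[3],q[0]])
    a=np.radians(yaw_y); y=np.array([np.cos(a),np.sin(a),0]); z=np.array([0,0,-1.]); x=np.cross(y,z)
    T=Rn.from_matrix(np.c_[x,y,z])
    print("t",round(s["clock"],2),"pos",s["position"].round(4),"yaw_y",round(np.degrees(np.arctan2(R.as_matrix()[1,1],R.as_matrix()[0,1])),2),"w",round(s["width"],4),"F",s["contact_force"].round(2),"M",s["moment"].round(2))
    print("shift cm",(R.inv().apply(np.array(target)-s["position"])*100).round(2),"turn deg",np.degrees((R.inv()*T).as_rotvec()).round(2))
E
python3 - <<'E'
from h import *
rel((.401,.2345,.2),-23.5); grab("wrist","w1"); K,R,t=cal("wrist"); print(-R.T@t,R[2],K)
E
```

```text
t 2.5 pos [0.4041 0.2218 0.1926] yaw_y -25.09 w 0.0852 F [-0.13 -0.91  0.52] M [-0.01 -0.01  0.04]
shift cm [ 1.   -0.83 -0.75] turn deg [-0.6   1.03 -1.59]
[0.43800584 0.28814764 0.36144233] [-0.13880109 -0.2715236  -0.9523703 ] [[305.06140212   0.         249.94671811]
 [  0.         305.06140212 191.09056542]
 [  0.           0.           1.        ]]
```

View pics/w1.png

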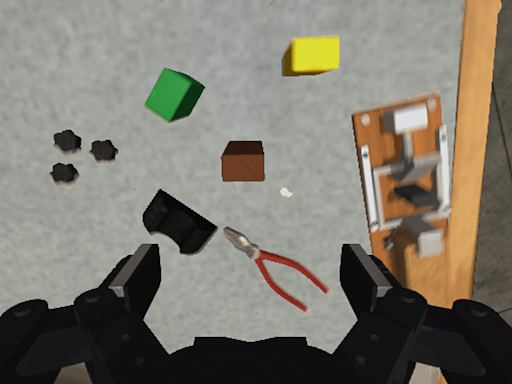

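The wrist view shows the prop's top at (243,165), with the nest on the right: ramp at (410,165), post at (415,190) and nose at (428,235).

```bash
python3 - <<'E'
from h import *
crop("w1",340,80,480,300,2.7,"c4")
W,im,d=world("w1")
m=(np.hypot(W[...,0]-.4,W[...,1]-.234)<.04)&(W[...,2]>.083)&(W[...,2]<.1)
p=W[m]; print(len(p),p.mean(0),cv2.minAreaRect((p[:,:2]*1000).astype(np.float32)))
# nest: base plate z~.012
for z0,z1 in[(.008,.0165),(.058,.075)]:
    m=(W[...,0]>.47)&(W[...,0]<.60)&(W[...,1]>.03)&(W[...,1]<.27)&(W[...,2]>z0)&(W[...,2]<z1)
    q=W[m]; print(z0,len(q),q.min(0).round(3),q.max(0).round(3))
s=900
o=np.zeros((int(.26*s*3),int(.15*s*3),3),np.uint8)
# top-down ortho: colour by height
m=(W[...,0]>.46)&(W[...,0]<.61)&(W[...,1]>.0)&(W[...,1]<.26)&(d>0)
S=2500; o=np.full((int(.26*S),int(.15*S),3),255,np.uint8)
for P,c in sorted(zip(W[m],im[m]),key=lambda a:a[0][2]):
    u=int((P[0]-.46)*S); v=int((.26-P[1])*S); cv2.rectangle(o,(u-2,v-2),(u+3,v+3),c[::-1].tolist(),-1)
for k in range(0,27,2): cv2.putText(o,f"{k}",(0,int((.26-k*.01)*S)),0,.4,(0,0,255),1)
for k in range(46,61,2): cv2.putText(o,f"{k}",(int((k-46)*.01*S),12),0,.4,(0,0,255),1)
cv2.imwrite("pics/o1.png",o[:600])
E
```

```text
1234 [0.40168057 0.23421565 0.08969178] ((401.23284912109375, 233.45458984375), (26.180084228515625, 39.94786834716797), 66.79546356201172)
0.008 5158 [0.494 0.03  0.008] [0.6   0.223 0.016]
0.058 1306 [0.534 0.054 0.058] [0.579 0.17  0.072]
```

View pics/c4.png

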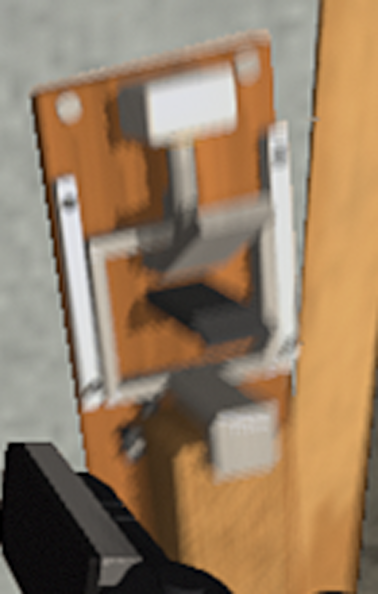

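View pics/o1.png

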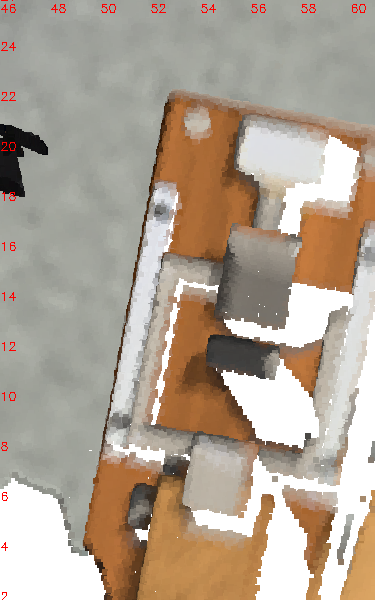

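```bash
cat > nest.py <<'E'
from h import *
import sys
yaw=float(sys.argv[1]); a=np.radians(yaw); x=np.array([np.cos(a),np.sin(a)]); y=np.array([-np.sin(a),np.cos(a)])
for t in sys.argv[2:]:
    W,im,d=world(t); m=(W[...,0]>.47)&(W[...,0]<.62)&(W[...,1]>-.07)&(W[...,1]<.25)&(d>0)
    P=W[m];C=im[m].astype(int); X=P[:,:2]@x;Y=P[:,:2]@y;Z=P[:,2]
    # post: dark, neutral, high
    b=C.sum(1)
    def show(n,k):
        if k.sum()>5: print(t,n,k.sum(),"X",np.percentile(X[k],[1,5,50,95,99]).round(4),"Y",np.percentile(Y[k],[1,5,50,95,99]).round(4),"Z",np.percentile(Z[k],[5,50,95]).round(4))
    gy=(C.max(1)-C.min(1)<25)
    gapY=Y
    show("post",gy&(Z>.055)&(Y>.18)&(Y<.235)&(b<210))
    for z in np.arange(.034,.076,.006):
        show(f"ramp{z:.3f}",gy&(abs(Z-z)<.002)&(Y>.225)&(Y<.28)&(X<.565)&(X>.49))
    show("nose",gy&(Z>.058)&(Y>.12)&(Y<.19))
    bl=(C[:,0]-C[:,2]>40)&(Z>.045)&(Z<.057)&(Y<.19)
    show("block",bl)
    for yy in (.03,.06,.09,.12): 
        k=bl&(abs(Y-yy)<.01)
        if k.sum()>3: print("  blk y",yy,X[k].min().round(4),X[k].max().round(4))
E
python3 nest.py -11 w1 top0 sc0
```

```text
w1 post 308 X [0.5111 0.5117 0.5214 0.5328 0.5347] Y [0.182  0.2167 0.2223 0.2259 0.2267] Z [0.0557 0.0615 0.0659]
w1 ramp0.034 170 X [0.5109 0.5114 0.5227 0.5292 0.5343] Y [0.2263 0.2268 0.263  0.2784 0.2798] Z [0.0322 0.0332 0.0357]
w1 ramp0.040 77 X [0.5109 0.5112 0.5198 0.5342 0.5362] Y [0.2259 0.2265 0.2427 0.25   0.2529] Z [0.0383 0.0402 0.0419]
w1 ramp0.046 75 X [0.5109 0.5112 0.5181 0.5338 0.5359] Y [0.2255 0.2265 0.247  0.2545 0.2575] Z [0.0442 0.0458 0.0477]
w1 ramp0.052 91 X [0.5108 0.5111 0.5191 0.5343 0.5367] Y [0.2258 0.2263 0.2516 0.2601 0.2624] Z [0.0502 0.052  0.0539]
w1 ramp0.058 86 X [0.5108 0.5111 0.5227 0.5353 0.5365] Y [0.2251 0.2252 0.2564 0.2628 0.2659] Z [0.0563 0.0577 0.0598]
w1 ramp0.064 65 X [0.5108 0.511  0.5199 0.5366 0.5372] Y [0.2598 0.2602 0.2621 0.2711 0.272 ] Z [0.0625 0.0642 0.0657]
w1 ramp0.070 97 X [0.511  0.5126 0.5248 0.5357 0.5365] Y [0.2642 0.2644 0.2666 0.2681 0.2691] Z [0.0682 0.0692 0.0706]
w1 nose 504 X [0.5123 0.5127 0.521  0.531  0.5327] Y [0.1603 0.1619 0.1746 0.1868 0.1874] Z [0.0602 0.0639 0.065 ]
w1 block 2258 X [0.5022 0.5028 0.525
[... 1971 characters left out ...]
.2589] Z [0.0509 0.052  0.0538]
sc0 ramp0.058 11 X [0.5096 0.5096 0.5236 0.5335 0.5341] Y [0.2572 0.2574 0.2604 0.2644 0.2657] Z [0.0564 0.0571 0.0595]
sc0 ramp0.064 14 X [0.5105 0.5107 0.5248 0.5333 0.5348] Y [0.259  0.2601 0.2626 0.2693 0.2713] Z [0.0623 0.0639 0.0654]
sc0 ramp0.070 6 X [0.5113 0.5124 0.524  0.5332 0.5339] Y [0.2645 0.2646 0.2668 0.2682 0.2682] Z [0.0686 0.069  0.0701]
sc0 nose 64 X [0.5105 0.5113 0.5219 0.5325 0.5346] Y [0.1592 0.1599 0.1718 0.1854 0.1881] Z [0.0598 0.0633 0.0661]
sc0 block 438 X [0.5    0.5014 0.5205 0.543  0.5461] Y [0.0594 0.0632 0.1082 0.1596 0.1652] Z [0.0478 0.0516 0.0536]
  blk y 0.06 0.5004 0.5469
  blk y 0.09 0.4991 0.5462
  blk y 0.12 0.5 0.5467
```

```bash
python3 -c "
from h import *
rel((.4012,.2338,.12),-23.2)"
```

```text
t 2.55 pos [0.4041 0.2218 0.1926] yaw_y -25.3 w 0.0854 F [0.15 0.57 0.25] M [-0.03  0.01 -0.01]
shift cm [ 1.1  -0.7   7.25] turn deg [-0.61  1.03 -2.09]
```

servo_tool(
  deltas=[1.1,-0.7,0.0,-0.6,1.0,-2.1,0,0,2,0,0,0,0,0,2,0,0,0,0,0,2,0,0,0,0,0,0,0,0,0],
  jaw=6.8,
)

```text
clock: 3.05
position: [0.4015, 0.2387, 0.1309]
ee_rot: [-0.001, 0.829, 0.559, 0.003]
contact_force: [-0.7, -0.2, 0.4]
width: 0.068
```

```bash
python3 -c "
from h import *
rel((.4012,.2338,.05),-23.2)"
```

```text
t 3.05 pos [0.4015 0.2387 0.1309] yaw_y -21.97 w 0.068 F [-0.71 -0.15  0.42] M [ 0.   -0.01 -0.05]
shift cm [-0.51  0.15  8.08] turn deg [ 0.07 -0.32  1.23]
```

servo_tool(
  deltas=[-0.5,0.1,0.0,0,-0.3,1.2,0,0,0,0,0,0],
)

```text
clock: 3.25
position: [0.4004, 0.2343, 0.1317]
ee_rot: [0.0, 0.834, 0.552, 0.001]
contact_force: [0.3, -0.3, -0.5]
width: 0.068
```

```bash
python3 -c "
from h import *
rel((.4012,.2338,.05),-23.2)"
```

```text
t 3.25 pos [0.4004 0.2343 0.1317] yaw_y -23.02 w 0.068 F [ 0.29 -0.29 -0.54] M [-0.03 -0.01  0.02]
shift cm [-0.02  0.09  8.17] turn deg [ 0.09 -0.06  0.18]
```

servo_tool(
  deltas=[0,0.1,1.6,0,0,0,0,0,1.6,0,0,0,0,0,1.6,0,0,0,0,0,1.6,0,0,0,0,0,1.6,0,0,0,0,0,0,0,0,0],
)

```text
clock: 3.85
position: [0.4086, 0.2371, 0.0568]
ee_rot: [0.002, 0.833, 0.553, 0.01]
contact_force: [0.0, -0.3, 0.2]
width: 0.0679
```

```bash
python3 -c "
from h import *
rel((.4012,.2338,.05),-23.2)
grab('wrist','w2')"
```

```text
t 3.85 pos [0.4086 0.2371 0.0568] yaw_y -22.79 w 0.0679 F [ 0.   -0.29  0.25] M [-0.03  0.06  0.  ]
shift cm [-0.6  -0.56  0.66] turn deg [ 0.8  -0.81  0.41]
```

View pics/w2.png

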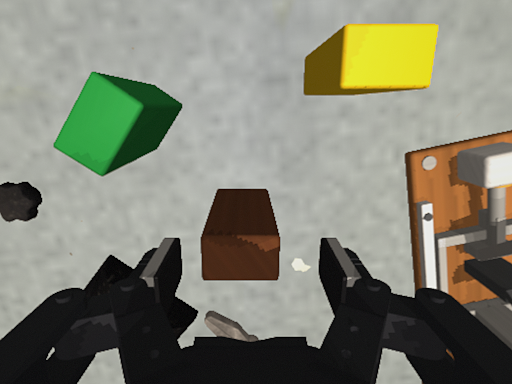

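servo_tool(
  deltas=[-0.6,-0.55,0.5,0.8,-0.8,0.4,0,0,0,0,0,0],
)

```text
clock: 4.1
position: [0.4034, 0.2346, 0.0545]
ee_rot: [0.0, 0.835, 0.55, 0.002]
contact_force: [0.1, 0.5, -0.1]
width: 0.0679
```

```bash
python3 -c "
from h import *
rel((.4012,.2338,.05),-23.2)"
```

```text
t 4.1 pos [0.4034 0.2346 0.0545] yaw_y -23.2 w 0.0679 F [ 0.12  0.5  -0.12] M [-0.01 -0.    0.04]
shift cm [-0.16 -0.17  0.45] turn deg [ 0.19 -0.2   0.  ]
```

servo_tool(
  deltas=[-0.15,-0.2,0.5,0.2,-0.2,0,0,0,0,0,0,0],
)

```text
clock: 4.3
position: [0.4017, 0.2344, 0.0504]
ee_rot: [0.0, 0.835, 0.551, 0.001]
contact_force: [0.4, -1.2, 1.0]
width: 0.0679
```

servo_tool(
  deltas=[0,0,0,0,0,0,0,0,0,0,0,0,0,0,0,0,0,0,0,0,0,0,0,0,0,0,0,0,0,0,0,0,0,0,0,0],
  jaw=3.0,
  grip_force=60,
)

```text
clock: 4.9
position: [0.4024, 0.2348, 0.0512]
ee_rot: [0.0, 0.835, 0.551, 0.002]
contact_force: [-0.6, -0.7, 1.0]
width: 0.0383
```

```bash
python3 -c "
from h import *
rel((.4012,.2338,.15),-23.2)"
```

```text
t 4.9 pos [0.4024 0.2348 0.0512] yaw_y -23.18 w 0.0383 F [-0.58 -0.71  1.01] M [ 0.02 -0.    0.02]
shift cm [-0.11 -0.04 -9.88] turn deg [ 0.16 -0.18  0.02]
```

servo_tool(
  deltas=[0,0,-2,0,0,0,0,0,-2,0,0,0,0,0,-2,0,0,0,0,0,-2,0,0,0,0,0,-2,0,0,0,0,0,-2,0,0,0,0,0,-2,0,0,0,0,0,0,0,0,0],
)

```text
clock: 5.7
position: [0.3996, 0.2334, 0.1936]
ee_rot: [-0.0, 0.835, 0.551, -0.002]
contact_force: [-0.1, -1.5, -0.3]
width: 0.0381
```

```bash
python3 -c "
from h import *
rel((.5605,.1371,.17),-11)"
```

```text
t 5.7 pos [0.3996 0.2334 0.1936] yaw_y -23.19 w 0.0381 F [-0.07 -1.53 -0.26] M [ 0.01 -0.02  0.03]
shift cm [-2.51 18.59  2.32] turn deg [ -0.16   0.13 -12.19]
```

servo_tool(
  deltas=[-0.4,2.3,0,0,0,0,-0.4,2.3,0,0,0,0,-0.3,2.3,0,0,0,0,-0.3,2.3,0,0,0,0,-0.3,2.3,0,0,0,0,-0.3,2.3,0,0,0,0,-0.3,2.3,0,0,0,0,-0.2,2.3,0,0,0,0,0,0,0,0,0,-6,0,0,0,0,0,-6,0,0,0,0,0,0],
)

```text
clock: 6.8
position: [0.5606, 0.1314, 0.178]
ee_rot: [-0.006, 0.77, 0.638, -0.01]
contact_force: [-0.3, 0.4, -0.1]
width: 0.0384
```

```bash
python3 -c "
from h import *
rel((.5605,.1371,.17),-11)"
```

```text
t 6.8 pos [0.5606 0.1314 0.178 ] yaw_y -10.74 w 0.0384 F [-0.3   0.36 -0.13] M [-0.01 -0.02 -0.  ]
shift cm [ 0.57 -0.1   0.79] turn deg [-1.23  0.49  0.26]
```

servo_tool(
  deltas=[0.5,-0.1,0.0,-1.2,0.5,0.3,0,0,0,0,0,0],
)

```text
clock: 7.0
position: [0.56, 0.1366, 0.1763]
ee_rot: [-0.001, 0.773, 0.634, -0.0]
contact_force: [-0.4, 0.4, -0.7]
width: 0.0383
```

```bash
python3 -c "
from h import *
rel((.5605,.1371,.17),-11)
grab('wrist','w3');grab('scene','s3');grab('top','t3')"
```

```text
t 7.0 pos [0.56   0.1366 0.1763] yaw_y -11.3 w 0.0383 F [-0.44  0.39 -0.69] M [ 0.01  0.03 -0.01]
shift cm [0.06 0.04 0.63] turn deg [-0.1  -0.01 -0.3 ]
```

View pics/w3.png

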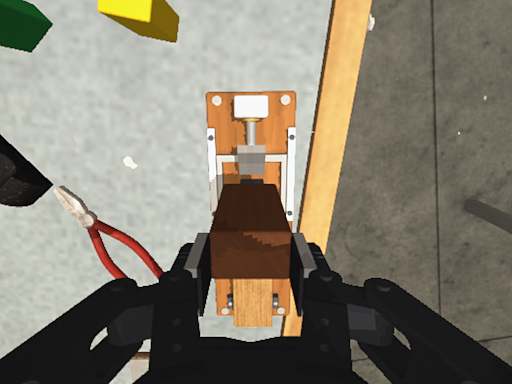

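View pics/s3.png

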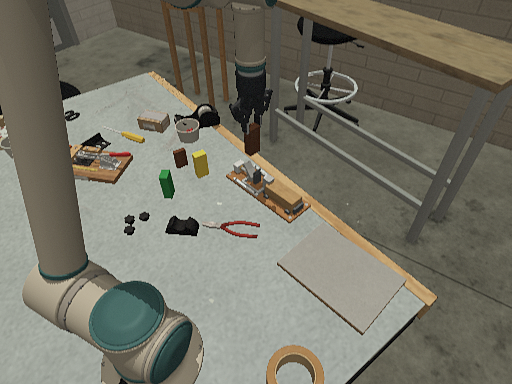

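The stick is above the nest with its 40 mm width across it. Next I'll check where the stick sits in the hand, and re-measure the ramp and frame from this viewpoint.

```bash
python3 - <<'E'
from h import *
W,im,d=world("w3")
v,u=np.mgrid[0:384,0:512]
C=im.astype(int)
m=(u>205)&(u<297)&(v>180)&(v<282)&(C[...,0]-C[...,2]>15)&(d>0)
P=W[m]; top=P[P[:,2]>P[:,2].max()-.02]
z=np.median(P[P[:,2]>np.percentile(P[:,2],70)][:,2]); t=P[abs(P[:,2]-z)<.004]; print("top z",z,len(t),cv2.minAreaRect((t[:,:2]*1000).astype(np.float32)))
f=P[P[:,2]<z-.012]
print("front face",len(f),f.min(0),f.max(0))
a=np.radians(-11.3); y=np.array([-np.sin(a),np.cos(a)]); x=np.array([np.cos(a),np.sin(a)])
for zz in np.arange(z-.085,z-.01,.01):
    k=abs(P[:,2]-zz)<.005
    if k.sum()>3: q=P[k][:,:2]; print(zz.round(3),k.sum(),"Y",np.median(q@y).round(4),"X",(q@x).min().round(4),(q@x).max().round(4))
print("tcp frame", np.array([.56,.1366])@x, np.array([.56,.1366])@y)
E
python3 nest.py -11 w3 t3
```

```text
top z 0.21538070760599426 4008 ((560.465087890625, 135.39491271972656), (26.950485229492188, 39.71043395996094), 78.64324951171875)
front face 3258 [ 0.48632272 -0.01749548 -0.01883711] [0.6061446  0.15198121 0.20335773]
0.13 156 Y 0.2551 X 0.5017 0.5415
0.14 221 Y 0.2551 X 0.5024 0.5414
0.15 236 Y 0.2551 X 0.5021 0.5417
0.16 293 Y 0.2552 X 0.5026 0.5417
0.17 320 Y 0.2552 X 0.5022 0.5419
0.18 396 Y 0.2552 X 0.5024 0.542
0.19 450 Y 0.2552 X 0.5026 0.5422
0.2 551 Y 0.2553 X 0.5026 0.5424
tcp frame 0.5223779654825754 0.24368180313327725
w3 post 3707 X [0.4718 0.4739 0.5427 0.5739 0.5761] Y [0.2273 0.2283 0.2315 0.2344 0.2349] Z [0.2395 0.2642 0.2744]
w3 ramp0.034 100 X [0.5133 0.5153 0.5249 0.5353 0.5373] Y [0.2269 0.2271 0.2685 0.2788 0.2797] Z [0.0321 0.033  0.0356]
w3 ramp0.040 43 X [0.5135 0.5145 0.5248 0.536  0.5371] Y [0.2414 0.2416 0.2429 0.2443 0.2443] Z [0.0383 0.0397 0.0416]
w3 ramp0.046 50 X [0.5137 0.5142 0.5263 0.5364 0.5369] Y [0.2459 0.2464 0.2474 0.2488 0.2496] Z [0.0445 0.0462 0.0477]
w3 ramp0.052 56 X [0.513  0.5138 0.5248 0.5356 0.5365] Y [0.2503 0.2511 0.2526 0.254  
[... 315 characters left out ...]
5359 0.5367] Y [0.2643 0.2644 0.2665 0.269  0.2699] Z [0.0682 0.069  0.0705]
w3 block 1860 X [0.5035 0.5054 0.5253 0.5454 0.547 ] Y [0.0592 0.0624 0.0921 0.1195 0.1219] Z [0.051  0.0521 0.0532]
  blk y 0.06 0.5042 0.5473
  blk y 0.09 0.5035 0.547
  blk y 0.12 0.5029 0.5478
t3 post 851 X [0.4862 0.4891 0.4986 0.5353 0.5548] Y [0.1808 0.1855 0.2167 0.2332 0.2344] Z [0.257  0.4523 0.5925]
t3 nose 347 X [0.4515 0.4593 0.5095 0.5499 0.558 ] Y [0.1589 0.1665 0.1802 0.1887 0.1898] Z [0.5803 0.5931 0.6052]
t3 block 419 X [0.5042 0.5055 0.5264 0.5464 0.5486] Y [0.0614 0.0658 0.1075 0.1493 0.1552] Z [0.0482 0.0522 0.0559]
  blk y 0.06 0.5053 0.5484
  blk y 0.09 0.5039 0.5489
  blk y 0.12 0.5034 0.5482
```

```bash
python3 -c "
from h import *
rel((.5617,.1385,.12),-11)"
```

```text
t 7.15 pos [0.5608 0.1362 0.1768] yaw_y -11.24 w 0.0381 F [ 0.28  0.88 -0.84] M [ 0.04 -0.    0.05]
shift cm [0.24 0.05 5.68] turn deg [-0.04  0.01 -0.24]
```

servo_tool(
  deltas=[0.2,0,1,0,0,-0.2,0,0,1,0,0,0,0,0,1,0,0,0,0,0,1,0,0,0,0,0,1,0,0,0,0,0,0,0,0,0],
)

```text
clock: 7.75
position: [0.5602, 0.1386, 0.1217]
ee_rot: [-0.001, 0.772, 0.636, -0.001]
contact_force: [0.5, -0.7, -0.5]
width: 0.0383
```

```bash
python3 -c "
from h import *
rel((.5617,.1385,.12),-11)"
```

```text
t 7.75 pos [0.5602 0.1386 0.1217] yaw_y -11.04 w 0.0383 F [ 0.54 -0.67 -0.53] M [-0.02  0.01  0.01]
shift cm [0.02 0.15 0.17] turn deg [-0.12  0.04 -0.04]
```

servo_tool(
  deltas=[0,0.15,0.8,0,0,0,0,0,0.8,0,0,0,0,0,0.8,0,0,0,0,0,0,0,0,0],
)

```text
clock: 8.15
position: [0.5634, 0.1369, 0.0972]
ee_rot: [0.001, 0.772, 0.636, -0.0]
contact_force: [-0.6, -1.1, -1.3]
width: 0.0379
```

```bash
python3 -c "
from h import *
rel((.5617,.1385,.063),-11); grab('scene','s4'); grab('wrist','w4'); crop('s4',200,100,340,230,5,'c5')"
```

```text
t 8.15 pos [0.5634 0.1369 0.0972] yaw_y -11.0 w 0.0379 F [-0.64 -1.1  -1.35] M [-0.07  0.12  0.06]
shift cm [ 0.13 -0.2   3.42] turn deg [ 0.09  0.14 -0.  ]
```

View pics/c5.png

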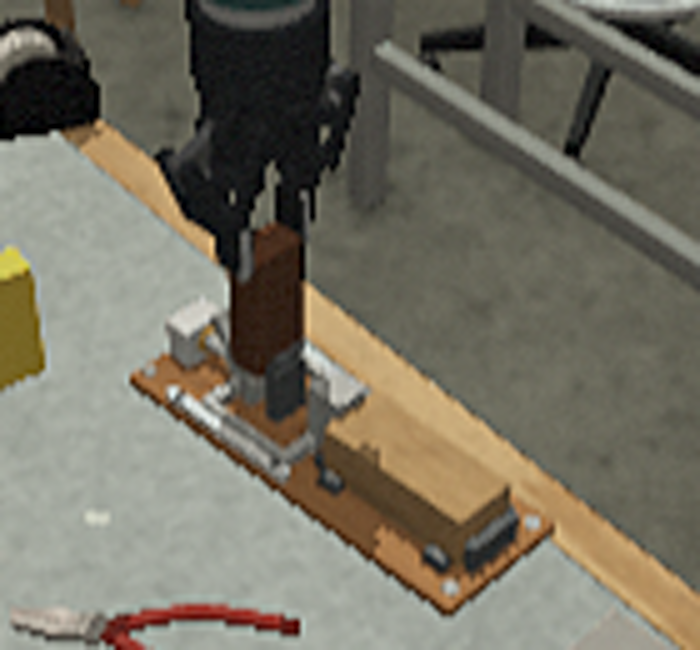

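View pics/w4.png

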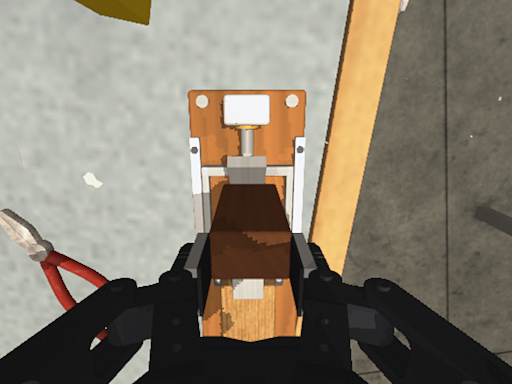

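The stick is engaged between post and ramp. I'll press down in steps.

servo_tool(
  deltas=[0,-0.2,0.8,0,0,0,0,0,0.8,0,0,0,0,0,0.8,0,0,0],
)

```text
clock: 8.55
position: [0.5662, 0.1367, 0.08]
ee_rot: [0.006, 0.771, 0.636, 0.004]
contact_force: [1.6, -1.1, 8.8]
width: 0.038
```

```bash
python3 -c "
from h import *
rel((.5617,.1385,.063),-11)"
```

```text
t 8.55 pos [0.5662 0.1367 0.08  ] yaw_y -10.95 w 0.038 F [ 1.57 -1.07  8.78] M [-0.38 -0.1  -0.01]
shift cm [ 0.09 -0.5   1.69] turn deg [0.8  0.05 0.05]
```

servo_tool(
  deltas=[0,-0.5,0.6,0.8,0,0,0,-0.2,0.7,0.2,0,0,0,-0.2,0.7,0.2,0,0],
)

```text
clock: 8.85
position: [0.5618, 0.1374, 0.063]
ee_rot: [0.002, 0.771, 0.637, 0.001]
contact_force: [-2.7, -4.5, 53.6]
width: 0.0384
```

```bash
python3 -c "
from h import *
rel((.5617,.1385,.063),-11)"
```

```text
t 8.85 pos [0.5618 0.1374 0.063 ] yaw_y -10.88 w 0.0384 F [-2.75 -4.48 53.64] M [-1.35  0.09  0.07]
shift cm [ 0.1  -0.03 -0.  ] turn deg [0.23 0.01 0.12]
```

The foot is on the floor: TCP z is 0.063 as predicted, and the force jumped to 54 N. I'll ease off and check.

servo_tool(
  deltas=[0,0,0,0,0,0],
)

```text
clock: 8.95
position: [0.5619, 0.1372, 0.0631]
ee_rot: [0.002, 0.771, 0.637, 0.001]
contact_force: [-0.8, -2.4, 4.6]
width: 0.0382
```

```bash
python3 -c "
from h import *
rel((.5617,.1385,.063),-11); grab('scene','s5'); grab('wrist','w5'); crop('s5',200,100,340,230,5,'c6')"
```

```text
t 8.95 pos [0.5619 0.1372 0.0631] yaw_y -10.87 w 0.0382 F [-0.82 -2.4   4.64] M [-0.39  0.11 -0.01]
shift cm [ 0.12 -0.04  0.01] turn deg [0.25 0.03 0.13]
```

View pics/c6.png

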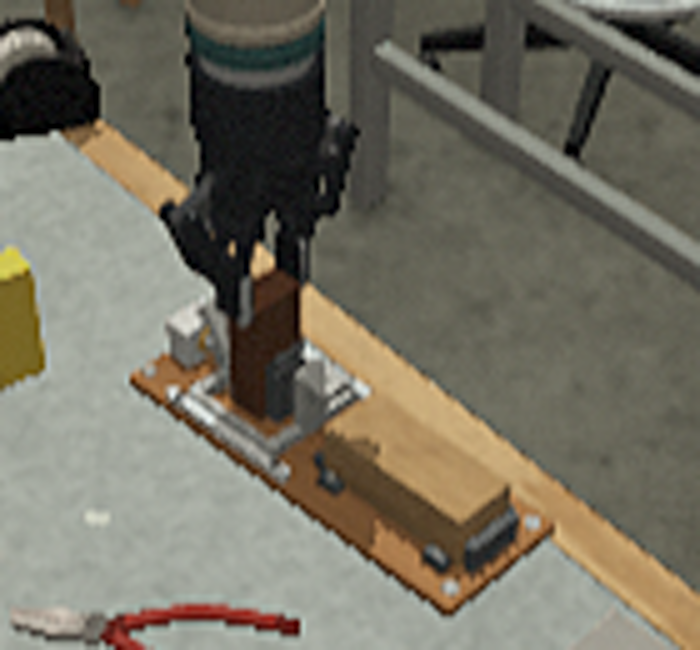

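View pics/w5.png

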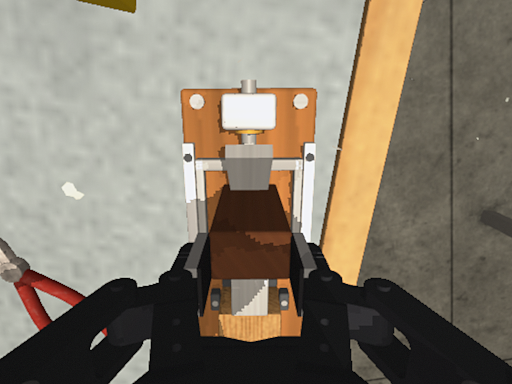

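servo_tool(
  deltas=[0,0,0,0,0,0,0,0,0,0,0,0,0,0,0,0,0,0,0,0,0,0,0,0,0,0,0,0,0,0,0,0,0,0,0,0],
  jaw=6.5,
)

```text
clock: 9.65
position: [0.5585, 0.1391, 0.0595]
ee_rot: [-0.002, 0.771, 0.636, -0.001]
contact_force: [1.1, -1.3, -0.1]
width: 0.0651
```

servo_tool(
  deltas=[0,0,-1,0,0,0,0,0,-1,0,0,0],
)

```text
clock: 9.85
position: [0.5574, 0.139, 0.0792]
ee_rot: [-0.003, 0.771, 0.636, -0.002]
contact_force: [0.2, -0.6, 1.1]
width: 0.065
```

```bash
python3 - <<'E'
from h import *
rel((.5617,.1385,.063),-11); grab('wrist','w6')
W,im,d=world("w6"); v,u=np.mgrid[0:384,0:512]; C=im.astype(int)
m=(u>200)&(u<305)&(v>160)&(v<300)&(C[...,0]-C[...,2]>15)&(d>0)&(W[...,2]>.093)&(W[...,2]<.112)
t=W[m]; print("top z",t[:,2].mean(),len(t),cv2.minAreaRect((t[:,:2]*1000).astype(np.float32)))
c=np.array(cv2.minAreaRect((t[:,:2]).astype(np.float32))[0]); a=np.radians(-11); print("X,Y",c@[np.cos(a),np.sin(a)],c@[-np.sin(a),np.cos(a)])
E
```

```text
t 9.85 pos [0.5574 0.139  0.0792] yaw_y -10.96 w 0.065 F [ 0.19 -0.59  1.07] M [-0.01 -0.01 -0.04]
shift cm [0.03 0.44 1.62] turn deg [-0.4  -0.01  0.04]
top z 0.10148913295103056 3623 ((561.4480590820312, 136.1305389404297), (26.247846603393555, 40.08458709716797), 79.04804992675781)
X,Y 0.5251577239497102 0.24075877611096277
```

View pics/w6.png

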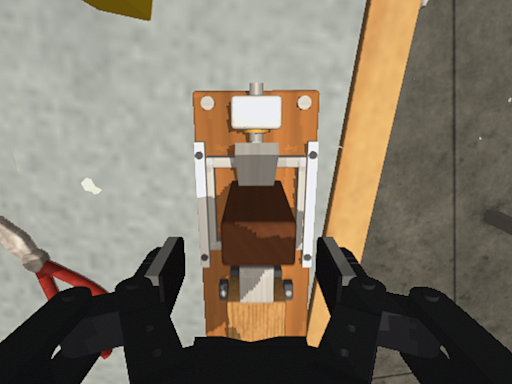

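```bash
python3 - <<'E'
from h import *
a=np.radians(-11); x=np.array([np.cos(a),np.sin(a)]); y=np.array([-np.sin(a),np.cos(a)])
for t in ("top0","w3"):
    W,im,d=world(t); X=W[...,:2]@x-.5245; Y=W[...,:2]@y-.2396
    for yy in (-.1,-.127,-.15):
        print(t,yy)
        for xx in np.arange(.02,.10,.006):
            k=(abs(Y-yy)<.006)&(abs(X-xx)<.003)&(d>0)
            if k.sum(): print("  ",round(xx*1000),np.median(W[...,2][k]).round(4),np.median(im[k],0))
W,im,d=world("top0")
# board
C=im.astype(int); m=(abs(W[...,2]-.014)<.008)&(W[...,1]<-.09)&(W[...,1]>-.4)&(W[...,0]>.28)&(W[...,0]<.55)
g=np.array(C[212,348]);print(g,C[212,300])
m&=np.abs(C-g).sum(2)<22
m=cv2.morphologyEx(m.astype(np.uint8),cv2.MORPH_OPEN,np.ones((3,3)))
n,l,st,ce=cv2.connectedComponentsWithStats(m); k=1+st[1:,4].argmax(); p=W[l==k]; print(len(p),p.mean(0),cv2.minAreaRect((p[:,:2]*1000).astype(np.float32)))
E
```

```text
top0 -0.1
   20 0.0528 [138.  109.   73.5]
   26 0.0518 [136. 104.  69.]
   38 0.0122 [127.  92.  60.]
   44 0.0113 [126.  89.  60.]
   50 0.0098 [120.  96.  75.]
   56 -0.0114 [107.  90.  73.]
   62 -0.0067 [141.5 114.5  80. ]
   68 -0.0055 [158. 130.  91.]
   74 -0.0037 [158.  129.5  90.5]
   80 -0.0037 [155.5 126.5  89. ]
   86 -0.0033 [157.5 129.5  91. ]
   92 -0.0015 [157. 128.  89.]
   98 -0.008 [125. 105.  75.]
top0 -0.127
   20 0.0517 [136. 107.  73.]
   26 0.0511 [135.  104.5  71.5]
   38 0.0132 [125.  89.  59.]
   44 0.0137 [123.5  87.   57.5]
   50 0.011 [118.  88.  59.]
   56 -0.0041 [136. 109.  77.]
   62 -0.0034 [156. 127.  87.]
   68 -0.0033 [157.5 129.5  91. ]
   74 -0.0046 [158.  130.5  91. ]
   80 -0.0045 [158. 130.  91.]
   86 -0.0037 [159. 131.  91.]
   92 -0.0079 [146. 120.  84.]
top0 -0.15
   20 0.0523 [136.5 107.5  74. ]
   26 0.0466 [129.  97.  66.]
   38 0.0138 [128.  91.  59.]
   44 0.0131 [130.  91.  60.]
   50 0.0107 [135.5 101.   68. ]
   56 -0.0034 [148. 120.  84.]
   62 -0.0046 [156.5 127.5  90. ]
   68 -0.0065 [154.5 126.5  88. ]
   74 -0.0037 [151. 121.  82.]
   80 -0.0045 [153.  124.5  86. ]
   86 -0.0034 [152.  123.5  85. ]
   92 -0.0058 [140. 113.  79.]
w3 -0.1
   68 -0.0048 [244.  192.5 119.5]
   74 -0.0043 [247. 204. 125.]
   80 -0.0045 [246. 202. 124.]
   86 -0.0043 [247. 207. 126.]
   92 -0.0048 [248. 213. 129.]
   98 -0.0064 [219. 162.  99.]
w3 -0.127
   20 0.052 [231. 173. 101.]
   26 0.05 [197. 138.  79.]
w3 -0.15
   20 0.0521 [224. 165.  95.]
   26 0.0123 [197. 134.  70.]
   32 0.012 [214.5 135.   70.5]
   38 0.0123 [197.  123.5  65.5]
   44 0.0121 [218. 137.  72.]
   50 0.0116 [209. 131.  69.]
[129 126 117] [124 127 126]
4653 [ 0.41406729 -0.23396192  0.01440828] ((414.10296630859375, -236.41644287109375), (258.5093078613281, 186.6824188232422), 78.81453704833984)
```

servo_tool(
  deltas=[0,0.2,-2,0,0,0,0,0.1,-2,0,0,0,0,0,-2,0,0,0,0,0,-2,0,0,0,0,0,-1,0,0,0,0,0,0,0,0,0],
  jaw=7.2,
)

```text
clock: 10.5
position: [0.5633, 0.1385, 0.1791]
ee_rot: [-0.0, 0.771, 0.636, 0.002]
contact_force: [-0.7, 0.2, -0.0]
width: 0.0717
```

```bash
python3 -c "
from h import *
rel((.536,.0104,.15),-11)"
```

```text
t 10.5 pos [0.5633 0.1385 0.1791] yaw_y -10.97 w 0.0717 F [-0.72  0.19 -0.03] M [ 0.03  0.02 -0.04]
shift cm [-13.11  -0.25   2.87] turn deg [ 0.14 -0.19  0.03]
```

servo_tool(
  deltas=[-2.2,0,0,0,0,0,-2.2,0,0,0,0,0,-2.2,0,0,0,0,0,-2.2,0,0,0,0,0,-2.2,0,0,0,0,0,-2.1,0,0,0,0,0,0,0,0,0,0,0,0,0,1,0,0,0,0,0,1,0,0,0,0,0,0,0,0,0],
)

```text
clock: 11.5
position: [0.5334, 0.0084, 0.15]
ee_rot: [-0.004, 0.771, 0.637, -0.001]
contact_force: [-0.2, 0.2, 0.5]
width: 0.0719
```

```bash
python3 - <<'E'
from h import *
rel((.536,.0104,.1),-11); grab('wrist','w7')
E
```

```text
t 11.5 pos [0.5334 0.0084 0.15  ] yaw_y -10.84 w 0.0719 F [-0.21  0.2   0.47] M [0.02 0.05 0.04]
shift cm [0.23 0.26 4.99] turn deg [-0.47 -0.24  0.16]
```

View pics/w7.png

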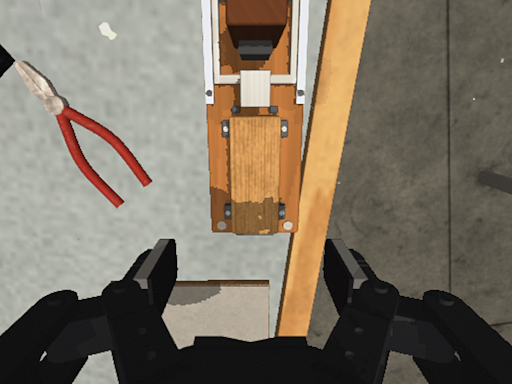

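```bash
python3 - <<'E'
from h import *
W,im,d=world("w7"); C=im.astype(int)
m=(d>0)&(abs(W[...,2]-.052)<.005)&(C[...,0]-C[...,2]>35)&(W[...,1]>-.08)&(W[...,1]<.1)&(W[...,0]>.46)&(W[...,0]<.62)
p=W[m]; print(len(p),p[:,2].mean(),cv2.minAreaRect((p[:,:2]*1000).astype(np.float32)))
E
```

```text
5747 0.05196492160671234 ((537.16650390625, 10.847408294677734), (108.5695571899414, 45.08388137817383), 79.22733306884766)
```

servo_tool(
  deltas=[0.25,0.3,1,-0.5,-0.2,0.2,0,0,1.5,0,0,0,0,0,1.5,0,0,0,0,-0.1,1,0,0,0,0,0,0,0,0,0],
)

```text
clock: 12.05
position: [0.5379, 0.0141, 0.099]
ee_rot: [0.001, 0.77, 0.638, 0.002]
contact_force: [-0.3, -0.1, -0.5]
width: 0.0722
```

```bash
python3 - <<'E'
from h import *
rel((.537,.0108,.024),-11)
E
```

```text
t 12.05 pos [0.5379 0.0141 0.099 ] yaw_y -10.77 w 0.0722 F [-0.27 -0.13 -0.46] M [-0.   -0.    0.03]
shift cm [-0.35 -0.05  7.5 ] turn deg [ 0.22 -0.11  0.23]
```

servo_tool(
  deltas=[-0.3,-0.1,1,0.2,0,0.2,0,-0.1,1,0,0,0,0,-0.1,1,0,0,0,0,0,1,0,0,0,0,0,0,0,0,0],
)

```text
clock: 12.55
position: [0.5352, 0.0118, 0.0569]
ee_rot: [0.0, 0.771, 0.636, 0.002]
contact_force: [-1.1, 0.6, 0.3]
width: 0.0722
```

```bash
python3 - <<'E'
from h import *
rel((.537,.0108,.024),-11)
E
```

```text
t 12.55 pos [0.5352 0.0118 0.0569] yaw_y -10.96 w 0.0722 F [-1.1   0.65  0.3 ] M [0.04 0.05 0.03]
shift cm [-0.07  0.18  3.29] turn deg [ 0.13 -0.12  0.04]
```

servo_tool(
  deltas=[0,0.1,0.8,0.1,0,0,0,0,0.8,0,0,0,0,0,0.8,0,0,0,0,0,0.4,0,0,0,0,0,0,0,0,0],
)

```text
clock: 13.05
position: [0.5368, 0.0115, 0.0264]
ee_rot: [-0.0, 0.771, 0.636, 0.001]
contact_force: [0.1, -0.3, 0.6]
width: 0.072
```

```bash
python3 - <<'E'
from h import *
rel((.537,.0108,.026),-11); grab('wrist','w8')
E
```

```text
t 13.05 pos [0.5368 0.0115 0.0264] yaw_y -10.97 w 0.072 F [ 0.09 -0.28  0.59] M [-0.03 -0.03 -0.01]
shift cm [-0.06  0.03  0.04] turn deg [ 0.06 -0.12  0.03]
```

View pics/w8.png

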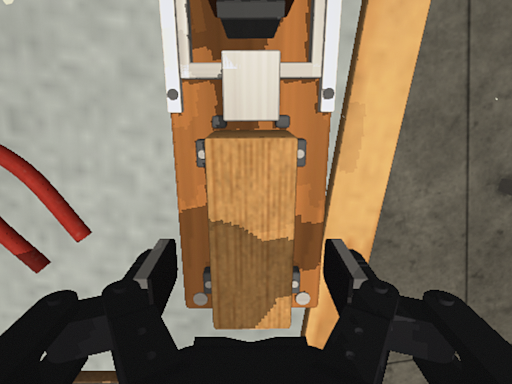

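servo_tool(
  deltas=[0,0,0.45,0,0,0,0,0,0,0,0,0],
)

```text
clock: 13.3
position: [0.5374, 0.0115, 0.0222]
ee_rot: [0.0, 0.771, 0.636, 0.002]
contact_force: [-0.4, 0.2, 0.1]
width: 0.072
```

servo_tool(
  deltas=[0,0,0,0,0,0,0,0,0,0,0,0,0,0,0,0,0,0,0,0,0,0,0,0,0,0,0,0,0,0,0,0,0,0,0,0],
  jaw=3.5,
  grip_force=50,
)

```text
clock: 13.9
position: [0.5383, 0.0114, 0.024]
ee_rot: [0.001, 0.771, 0.636, 0.003]
contact_force: [-0.3, 0.1, -0.3]
width: 0.0347
```

```bash
python3 - <<'E'
from h import *
rel((.537,.0108,.026),-11)
E
```

```text
t 13.9 pos [0.5383 0.0114 0.024 ] yaw_y -10.96 w 0.0347 F [-0.28  0.12 -0.32] M [-0.03  0.   -0.02]
shift cm [-0.09 -0.12 -0.2 ] turn deg [ 0.29 -0.14  0.04]
```

The opening reads 34.7 mm, which is too small for a 45 mm block, so I'll look before going on.

```bash
python3 - <<'E'
from h import *
grab('wrist','w9'); grab('scene','s9'); crop('s9',200,100,340,230,5,'c9')
E
```

```text
(no output)
```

View pics/w9.png

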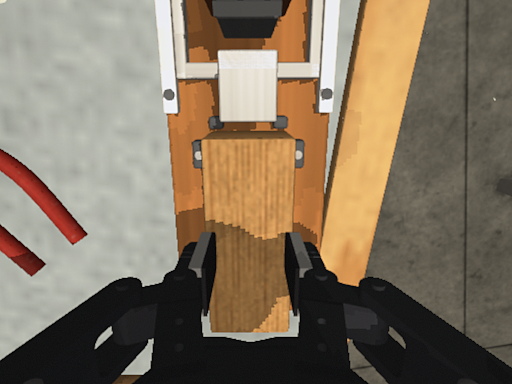

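View pics/c9.png

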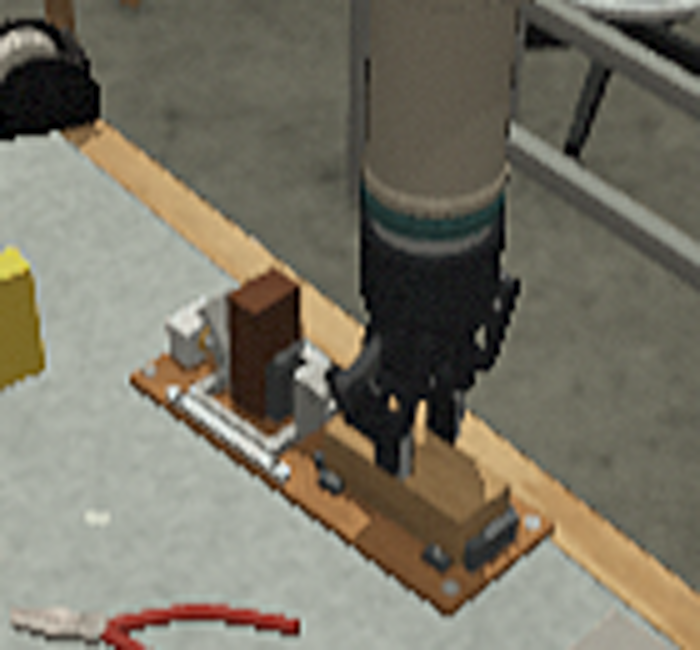

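```bash
python3 - <<'E'
from h import *
crop('w9',170,210,330,345,5,'c10'); crop('s9',255,165,305,215,12,'c11')
W,im,d=world("w9")
a=np.radians(-11); x=np.array([np.cos(a),np.sin(a)])
for v in (240,255,270,285,300,315):
    print(v,[(u,round(float(W[v,u,:2]@x-.5265)*1000,1),round(float(W[v,u,2])*1000,1)) for u in range(196,306,6)])
E
```

```text
240 [(196, -35.2, 12.1), (202, -22.4, 65.3), (208, -19.6, 65.6), (214, -17.9, 56.8), (220, -15.5, 52.1), (226, -12.4, 52.4), (232, -9.4, 51.5), (238, -6.3, 50.6), (244, -3.2, 52.6), (250, -0.1, 52.6), (256, 3.0, 51.6), (262, 6.0, 51.9), (268, 9.1, 52.2), (274, 12.1, 52.2), (280, 15.4, 50.7), (286, 17.1, 61.1), (292, 19.2, 65.8), (298, 22.0, 65.5), (304, 35.7, 11.2)]
255 [(196, -23.1, 78.7), (202, -20.4, 79.4), (208, -18.1, 78.2), (214, -17.9, 59.2), (220, -15.8, 51.0), (226, -12.6, 51.9), (232, -9.5, 52.1), (238, -6.3, 52.9), (244, -3.2, 52.9), (250, -0.1, 52.1), (256, 3.0, 52.4), (262, 6.1, 52.2), (268, 9.3, 51.4), (274, 12.4, 51.3), (280, 15.5, 52.0), (286, 17.1, 62.7), (292, 17.4, 79.1), (298, 19.8, 79.6), (304, 22.5, 79.0)]
270 [(196, -21.2, 89.8), (202, -18.7, 91.0), (208, -18.1, 79.8), (214, -17.9, 61.5), (220, -15.9, 51.9), (226, -12.8, 51.1), (232, -9.6, 51.8), (238, -6.4, 52.0), (244, -3.3, 52.5), (250, -0.1, 52.0), (256, 3.1, 51.7), (262, 6.2, 52.6), (268, 9.4, 51.8), (274, 12.6, 52.0), (280, 15.7, 52.6), (286, 17.2, 64.4), (292, 17.1, 82.8), (298, 18.3, 89.9), (304, 20.6, 
[... 418 characters left out ...]
9.1), (208, -18.0, 84.4), (214, -19.9, 50.5), (220, -16.5, 51.3), (226, -13.3, 50.9), (232, -9.9, 51.6), (238, -6.7, 50.8), (244, -3.4, 51.8), (250, -0.1, 51.3), (256, 3.2, 51.2), (262, 6.5, 50.7), (268, 9.7, 52.2), (274, 12.9, 52.6), (280, 16.4, 51.1), (286, 19.6, 51.8), (292, 16.9, 87.3), (298, 18.5, 91.7), (304, 15.2, 118.3)]
315 [(196, -15.2, 124.6), (202, -19.9, 89.5), (208, -31.1, 2.5), (214, -20.0, 52.1), (220, -16.6, 52.6), (226, -13.4, 52.1), (232, -10.1, 51.5), (238, -6.7, 52.1), (244, -3.4, 52.6), (250, -0.1, 52.5), (256, 3.2, 51.9), (262, 6.5, 52.6), (268, 9.9, 51.8), (274, 13.1, 53.3), (280, 16.5, 51.9), (286, 19.9, 51.5), (292, 31.9, 1.0), (298, 19.2, 90.1), (304, 14.0, 125.3)]
```

View pics/c10.png

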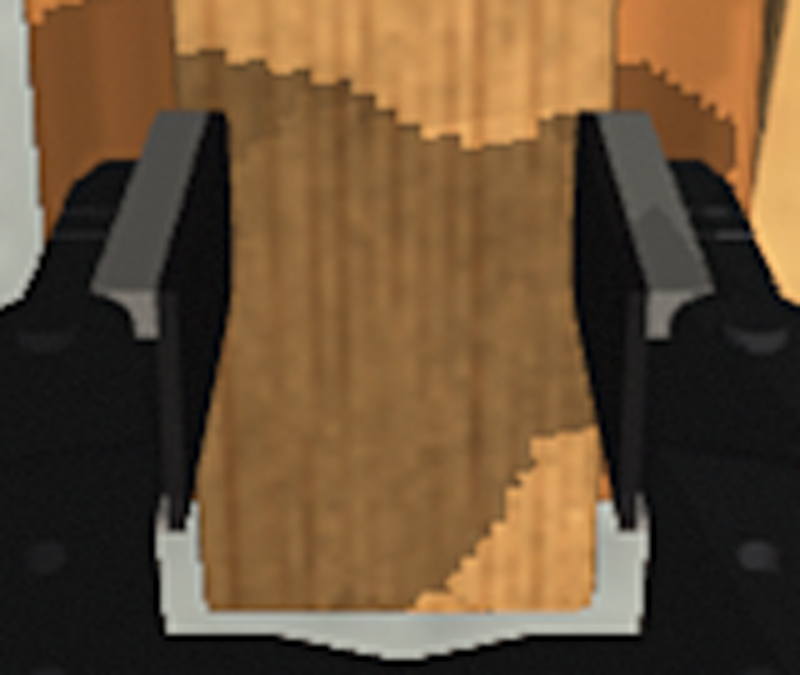

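View pics/c11.png

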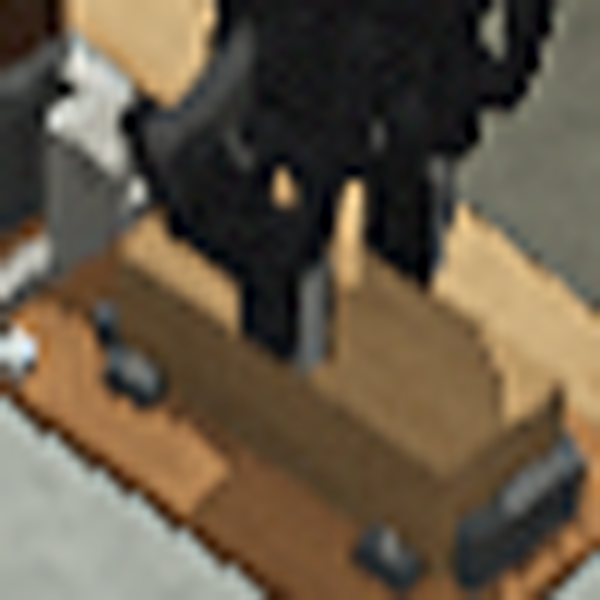

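servo_tool(
  deltas=[0,0,-0.6,0,0,0,0,0,-0.6,0,0,0],
)

```text
clock: 14.2
position: [0.5374, 0.0115, 0.0356]
ee_rot: [0.0, 0.771, 0.636, 0.002]
contact_force: [0.2, 0.4, -0.1]
width: 0.0348
```

```bash
python3 - <<'E'
from h import *
rel((.537,.0108,.026),-11); grab('wrist','w10')
W,im,d=world("w10")
for v in (140,200,270,300,320): print(v,[(u,W[v,u].round(4).tolist()) for u in (235,265)])
E
```

```text
t 14.2 pos [0.5374 0.0115 0.0356] yaw_y -10.96 w 0.0348 F [ 0.23  0.43 -0.09] M [ 0.   -0.03  0.06]
shift cm [-0.08 -0.03  0.96] turn deg [ 0.15 -0.13  0.04]
140 [(235, [0.5401, 0.0638, 0.0525]), (265, [0.5549, 0.0608, 0.0513])]
200 [(235, [0.5337, 0.0329, 0.0525]), (265, [0.5493, 0.0297, 0.052])]
270 [(235, [0.5252, -0.0081, 0.0526]), (265, [0.5418, -0.0122, 0.0512])]
300 [(235, [0.5209, -0.0282, 0.0517]), (265, [0.5383, -0.0314, 0.052])]
320 [(235, [0.5072, -0.083, 0.0004]), (265, [0.5309, -0.0878, 0.0002])]
```

View pics/w10.png

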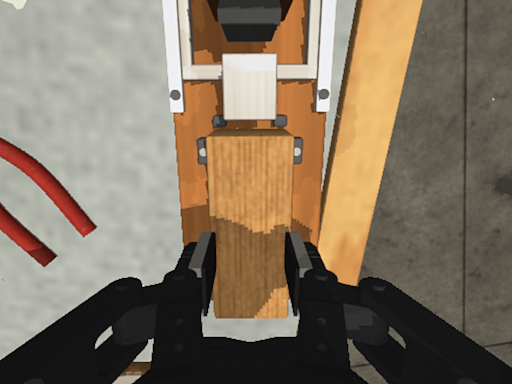

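```bash
python3 - <<'E'
from h import *
for t,z in (("w2",.0568),("w4",.0972),("w8",.0264),("w9",.024),("w10",.0356)):
    W,im,d=world(t)
    print(t,"tcp",z)
    for v in range(226,262,4):
        r=[(u,round(float(W[v,u,2])*1000)) for u in list(range(150,216,6))]
        print(v,r)
E
```

```text
w2 tcp 0.0568
226 [(150, 1), (156, 1), (162, 2), (168, 0), (174, 1), (180, 1), (186, 2), (192, 1), (198, 2), (204, 76), (210, 77)]
230 [(150, 0), (156, 0), (162, 1), (168, 1), (174, 1), (180, 1), (186, 1), (192, 1), (198, 0), (204, 83), (210, 82)]
234 [(150, 1), (156, 1), (162, 2), (168, 2), (174, 2), (180, 1), (186, 1), (192, 1), (198, 2), (204, 89), (210, 88)]
238 [(150, 1), (156, 2), (162, 1), (168, 95), (174, 96), (180, 1), (186, 1), (192, 2), (198, 1), (204, 90), (210, 90)]
242 [(150, 1), (156, 1), (162, 100), (168, 101), (174, 100), (180, 0), (186, 1), (192, 0), (198, 1), (204, 90), (210, 89)]
246 [(150, 0), (156, 0), (162, 103), (168, 104), (174, 102), (180, 92), (186, 1), (192, 1), (198, 1), (204, 90), (210, 90)]
250 [(150, 100), (156, 109), (162, 108), (168, 107), (174, 103), (180, 94), (186, 1), (192, 228), (198, 2), (204, 89), (210, 90)]
254 [(150, 103), (156, 111), (162, 111), (168, 111), (174, 102), (180, 92), (186, 1), (192, 1), (198, 1), (204, 90), (210, 90)]
258 [(150, 107), (156, 114), (162, 115), (168, 113), (174, 104), (180, 93), (186, 1), (192, 1), (198, 0), (204,
[... 3759 characters left out ...]
 2), (162, 2), (168, 1), (174, 0), (180, 2), (186, 12), (192, 12), (198, 12), (204, 75), (210, 74)]
242 [(150, 2), (156, 2), (162, 2), (168, 2), (174, 2), (180, 2), (186, 12), (192, 70), (198, 79), (204, 79), (210, 79)]
246 [(150, 2), (156, 2), (162, 2), (168, 3), (174, 3), (180, 2), (186, 76), (192, 76), (198, 83), (204, 84), (210, 82)]
250 [(150, 2), (156, 2), (162, 2), (168, 2), (174, 2), (180, 2), (186, 80), (192, 80), (198, 87), (204, 87), (210, 84)]
254 [(150, 2), (156, 2), (162, 2), (168, 2), (174, 2), (180, 3), (186, 84), (192, 83), (198, 90), (204, 90), (210, 84)]
258 [(150, 2), (156, 2), (162, 2), (168, 1), (174, 2), (180, 87), (186, 86), (192, 94), (198, 95), (204, 94), (210, 84)]
```

The depth data shows the real fingertips about 34 mm above the reported TCP. In w10 the tip is at z≈0.070 with TCP 0.0356, and w2, w4, w8 and w9 agree. So the jaws closed in the air above the block, and nothing moved. I'll reopen, then go lower using the camera-measured tip height and watching the force.

servo_tool(
  deltas=[0,0,0,0,0,0,0,0,0,0,0,0,0,0,0,0,0,0,0,0,0,0,0,0],
  jaw=7.0,
)

```text
clock: 14.65
position: [0.5387, 0.0114, 0.0375]
ee_rot: [0.002, 0.771, 0.636, 0.003]
contact_force: [-0.4, -0.2, 0.5]
width: 0.0698
```

servo_tool(
  deltas=[0,0,0.6,0,0,0,0,0,0.6,0,0,0,0,0,0.6,0,0,0,0,0,0,0,0,0],
)

```text
clock: 15.05
position: [0.5382, 0.0115, 0.0173]
ee_rot: [0.001, 0.771, 0.636, 0.002]
contact_force: [0.7, 0.2, 0.7]
width: 0.0703
```

```bash
python3 - <<'E'
from h import *
rel((.537,.0108,-.01),-11)
E
```

```text
t 15.05 pos [0.5382 0.0115 0.0173] yaw_y -10.96 w 0.0703 F [0.68 0.23 0.74] M [0.05 0.01 0.01]
shift cm [-0.09 -0.12  2.73] turn deg [ 0.27 -0.14  0.04]
```

servo_tool(
  deltas=[0,-0.1,0.6,0.3,-0.1,0,0,0,0.6,0,0,0,0,0,0,0,0,0],
)

```text
clock: 15.35
position: [0.5368, 0.0117, 0.0037]
ee_rot: [-0.001, 0.771, 0.636, -0.0]
contact_force: [0.3, -0.7, 0.9]
width: 0.07
```

```bash
python3 - <<'E'
from h import *
rel((.537,.0108,-.01),-11); grab('wrist','w11')
W,im,d=world("w11")
for v in range(230,262,4): print(v,[(u,round(float(W[v,u,2])*1000)) for u in range(144,186,5)],[(u,round(float(W[v,u,2])*1000)) for u in range(320,360,5)])
E
```

```text
t 15.35 pos [0.5368 0.0117 0.0037] yaw_y -10.97 w 0.07 F [ 0.26 -0.67  0.93] M [-0.02 -0.07 -0.04]
shift cm [-0.08  0.03  1.37] turn deg [-0.11 -0.03  0.03]
230 [(144, 1), (149, 2), (154, 2), (159, 2), (164, 2), (169, 9), (174, 12), (179, 12), (184, 11)] [(320, 13), (325, 12), (330, 11), (335, -5), (340, -5), (345, -5), (350, -4), (355, -5)]
234 [(144, 1), (149, 1), (154, 1), (159, 1), (164, 2), (169, 3), (174, 12), (179, 12), (184, 11)] [(320, 12), (325, 12), (330, 11), (335, -6), (340, -5), (345, -5), (350, -4), (355, -4)]
238 [(144, 1), (149, 2), (154, 2), (159, 2), (164, 1), (169, 2), (174, 12), (179, 12), (184, 12)] [(320, 12), (325, 12), (330, 12), (335, -5), (340, -5), (345, -5), (350, -5), (355, -6)]
242 [(144, 2), (149, 2), (154, 1), (159, 47), (164, 48), (169, 47), (174, 45), (179, 12), (184, 12)] [(320, 12), (325, 45), (330, 47), (335, 47), (340, 47), (345, -4), (350, -5), (355, -4)]
246 [(144, 2), (149, 3), (154, 1), (159, 51), (164, 51), (169, 51), (174, 45), (179, 11), (184, 12)] [(320, 13), (325, 47), (330, 52), (335, 51), (340, 51), (345, -5), (350, -5), (355, -6)]
250 [(144, 1), (149, 47), (154, 55), (159, 55), (164, 56), (169, 54), (174, 46), (179, 13), (184, 12)] [(320, 11), (325, 46), (330, 54), (335, 55), (340, 55), (345, 56), (350, 46), (355, -5)]
254 [(144, 51), (149, 51), (154, 60), (159, 60), (164, 59), (169, 55), (174, 47), (179, 13), (184, 12)] [(320, 11), (325, 46), (330, 55), (335, 59), (340, 58), (345, 59), (350, 51), (355, 51)]
258 [(144, 55), (149, 63), (154, 62), (159, 62), (164, 63), (169, 55), (174, 48), (179, 13), (184, 12)] [(320, 12), (325, 47), (330, 55), (335, 62), (340, 62), (345, 62), (350, 63), (355, 55)]
```

View pics/w11.png

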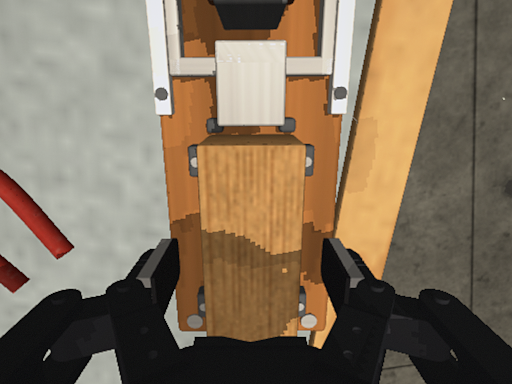

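servo_tool(
  deltas=[0,0,0.5,0,0,0,0,0,0.5,0,0,0,0,0,0.4,0,0,0,0,0,0,0,0,0],
)

```text
clock: 15.8
position: [0.5375, 0.0116, -0.0108]
ee_rot: [-0.0, 0.771, 0.636, 0.0]
contact_force: [-0.3, -0.5, -1.1]
width: 0.0699
```

```bash
python3 - <<'E'
from h import *
rel((.537,.0108,-.012),-11); grab('wrist','w12')
W,im,d=world("w12")
for v in range(234,254,4): print(v,[(u,round(float(W[v,u,2])*1000)) for u in range(144,186,5)])
E
```

```text
t 15.8 pos [ 0.5375  0.0116 -0.0108] yaw_y -10.96 w 0.0699 F [-0.3  -0.49 -1.13] M [-0.03  0.02 -0.01]
shift cm [-0.09 -0.03  0.12] turn deg [-0.03 -0.04  0.04]
234 [(144, 3), (149, 2), (154, 2), (159, 2), (164, 12), (169, 12), (174, 12), (179, 12), (184, 12)]
238 [(144, 1), (149, 160), (154, 160), (159, 3), (164, 13), (169, 11), (174, 12), (179, 12), (184, 12)]
242 [(144, 2), (149, 3), (154, 2), (159, 32), (164, 32), (169, 33), (174, 31), (179, 12), (184, 11)]
246 [(144, 1), (149, 2), (154, 2), (159, 37), (164, 37), (169, 36), (174, 31), (179, 11), (184, 11)]
250 [(144, 3), (149, 33), (154, 41), (159, 40), (164, 40), (169, 40), (174, 31), (179, 12), (184, 12)]
```

Tips are now at about 0.03, well below the block's top at 0.052. Closing.

servo_tool(
  deltas=[0,0,0.2,0,0,0,0,0,0,0,0,0,0,0,0,0,0,0,0,0,0,0,0,0,0,0,0,0,0,0,0,0,0,0,0,0],
  jaw=3.5,
  grip_force=50,
)

```text
clock: 16.45
position: [0.5378, 0.0116, -0.0124]
ee_rot: [-0.0, 0.771, 0.636, 0.0]
contact_force: [-0.8, -0.2, -1.0]
width: 0.0445
```

```bash
python3 - <<'E'
from h import *
rel((.537,.0108,-.012),-11)
E
```

```text
t 16.45 pos [ 0.5378  0.0116 -0.0124] yaw_y -10.96 w 0.0445 F [-0.82 -0.16 -1.03] M [ 0.06  0.   -0.02]
shift cm [-0.1  -0.06 -0.04] turn deg [ 0.02 -0.04  0.04]
```

The opening now reads 44.5 mm, so the block is held. Lifting.

servo_tool(
  deltas=[0,0,-1,0,0,0,0,0,-1,0,0,0,0,0,-1,0,0,0,0,0,-1,0,0,0,0,0,0,0,0,0],
)

```text
clock: 16.95
position: [0.5384, 0.0115, 0.0319]
ee_rot: [0.0, 0.771, 0.636, 0.001]
contact_force: [0.5, 0.1, -0.8]
width: 0.0446
```

```bash
python3 - <<'E'
from h import *
rel((.537,.0108,.1),-11); grab('scene','s13'); grab('wrist','w13'); crop('s13',200,80,340,230,4,'c13')
E
```

```text
t 16.95 pos [0.5384 0.0115 0.0319] yaw_y -10.96 w 0.0446 F [ 0.52  0.06 -0.83] M [-0.02 -0.   -0.01]
shift cm [-0.09 -0.11 -6.81] turn deg [ 0.11 -0.05  0.04]
```

View pics/c13.png

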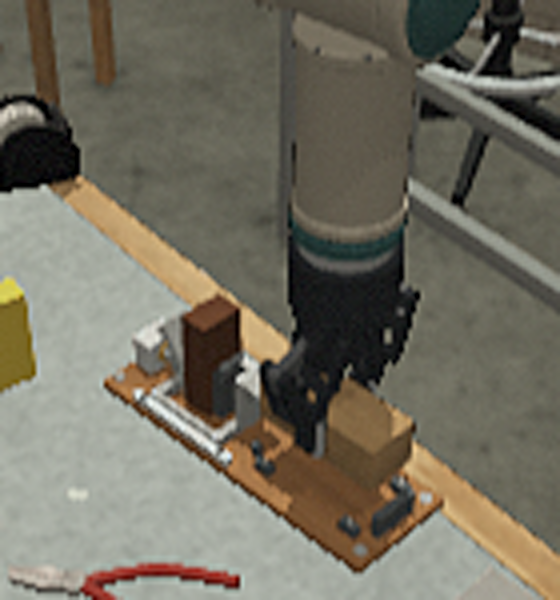

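View pics/w13.png

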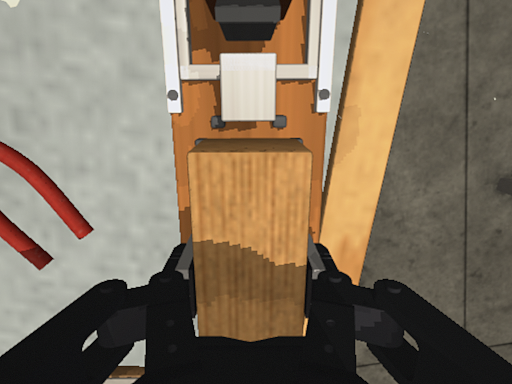

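servo_tool(
  deltas=[0,0,-1.2,0,0,0,0,0,-1.2,0,0,0,0,0,-1.2,0,0,0,0,0,-1.2,0,0,0,0,0,-1.2,0,0,0,0,0,0,0,0,0,0,0,0,0,0,0],
)

```text
clock: 17.75
position: [0.5354, 0.0118, 0.0936]
ee_rot: [-0.002, 0.771, 0.636, -0.002]
contact_force: [-0.2, 0.2, -1.5]
width: 0.0441
```

```bash
python3 - <<'E'
from h import *
rel((.413,-.236,.09),-11)
E
```

```text
t 17.75 pos [0.5354 0.0118 0.0936] yaw_y -10.96 w 0.0441 F [-0.21  0.22 -1.51] M [0.03 0.04 0.  ]
shift cm [-26.65  -7.3    0.39] turn deg [-0.3  -0.01  0.04]
```

servo_tool(
  deltas=[-1,-0.3,0,-0.3,0,0,-2,-0.5,0,0,0,0,-2,-0.5,0,0,0,0,-2,-0.6,0,0,0,0,-2,-0.6,0,0,0,0,-2,-0.6,0,0,0,0,-2,-0.6,0,0,0,0,-2,-0.6,0,0,0,0,-2,-0.6,0,0,0,0,-2,-0.6,0,0,0,0,-2,-0.6,0,0,0,0,-2,-0.5,0,0,0,0,-2,-0.5,0,0,0,0,-1,-0.2,0,0,0,0,0,0,0,0,0,0],
)

```text
clock: 19.25
position: [0.394, -0.2406, 0.0842]
ee_rot: [-0.009, 0.771, 0.637, -0.007]
contact_force: [-0.4, -0.8, -1.0]
width: 0.0446
```

```bash
python3 - <<'E'
from h import *
rel((.413,-.236,.02),-11); grab('scene','s14')
E
```

```text
t 19.25 pos [ 0.394  -0.2406  0.0842] yaw_y -10.91 w 0.0446 F [-0.37 -0.78 -0.96] M [ 0.01 -0.02 -0.01]
shift cm [0.81 1.93 6.37] turn deg [-1.29 -0.06  0.09]
```

View pics/s14.png

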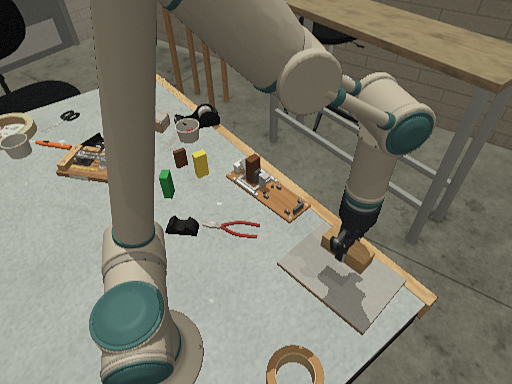

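The block is over the board and the stick is still standing in the nest. I'll level the tool, re-centre and lower.

servo_tool(
  deltas=[0.8,1.9,0,-1.3,0,0,0,0,1,0,0,0,0,-0.1,1,0,0,0,0,-0.1,1,0,0,0,0,0,1,0,0,0,0,0,0,0,0,0],
)

```text
clock: 19.9
position: [0.4134, -0.2307, 0.039]
ee_rot: [-0.002, 0.77, 0.638, 0.001]
contact_force: [-0.5, -1.0, -1.2]
width: 0.0443
```

```bash
python3 - <<'E'
from h import *
rel((.413,-.236,-.0104),-11)
E
```

```text
t 19.9 pos [ 0.4134 -0.2307  0.039 ] yaw_y -10.64 w 0.0443 F [-0.48 -0.98 -1.24] M [0.04 0.02 0.02]
shift cm [-0.55  0.07  4.94] turn deg [-0.08 -0.25  0.36]
```

servo_tool(
  deltas=[-0.5,0,0.8,0,-0.2,0.3,0,0,0.8,0,0,0,0,0,0.8,0,0,0,0,0,0.8,0,0,0,0,0,0.6,0,0,0,0,0,0,0,0,0],
)

```text
clock: 20.5
position: [0.4122, -0.2363, -0.0027]
ee_rot: [-0.001, 0.772, 0.636, -0.0]
contact_force: [0.6, 0.1, -1.2]
width: 0.0443
```

```bash
python3 - <<'E'
from h import *
rel((.413,-.236,-.0104),-11)
E
```

```text
t 20.5 pos [ 0.4122 -0.2363 -0.0027] yaw_y -11.0 w 0.0443 F [ 0.56  0.12 -1.25] M [-0.04  0.06  0.02]
shift cm [0.05 0.07 0.77] turn deg [-0.1  -0.04 -0.  ]
```

servo_tool(
  deltas=[0,0,0.3,0,0,0,0,0,0.3,0,0,0,0,0,0.15,0,0,0,0,0,0,0,0,0],
)

```text
clock: 20.9
position: [0.4128, -0.2368, -0.0104]
ee_rot: [-0.0, 0.772, 0.636, -0.0]
contact_force: [0.5, -0.7, -1.3]
width: 0.0444
```

```bash
python3 - <<'E'
from h import *
rel((.413,-.236,-.0104),-11)
E
```

```text
t 20.9 pos [ 0.4128 -0.2368 -0.0104] yaw_y -11.0 w 0.0444 F [ 0.45 -0.68 -1.28] M [ 0.01 -0.04  0.  ]
shift cm [0.08 0.   0.  ] turn deg [-0.03  0.   -0.  ]
```

servo_tool(
  deltas=[0,0,0.15,0,0,0,0,0,0,0,0,0],
)

```text
clock: 21.1
position: [0.4132, -0.2371, -0.0099]
ee_rot: [0.001, 0.772, 0.636, -0.0]
contact_force: [0.3, -0.4, -1.6]
width: 0.0446
```

servo_tool(
  deltas=[0,0,0.1,0,0,0],
)

```text
clock: 21.2
position: [0.4136, -0.2374, -0.0105]
ee_rot: [0.001, 0.772, 0.636, 0.0]
contact_force: [-0.2, -1.6, 5.2]
width: 0.044
```

Contact shows at TCP -0.0105 (force 5 N), as predicted. Releasing.

servo_tool(
  deltas=[0,0,0,0,0,0,0,0,0,0,0,0,0,0,0,0,0,0,0,0,0,0,0,0,0,0,0,0,0,0],
  jaw=7.0,
)

```text
clock: 21.7
position: [0.4138, -0.2375, -0.0107]
ee_rot: [0.001, 0.772, 0.636, 0.0]
contact_force: [-0.3, 1.5, 1.0]
width: 0.0702
```

servo_tool(
  deltas=[0,0,-1,0,0,0,0,0,-1.5,0,0,0,0,0,-1.5,0,0,0,0,0,-2,0,0,0,0,0,-2,0,0,0,0,0,-2,0,0,0,0,0,-2,0,0,0,0,0,0,0,0,0],
)

```text
clock: 22.5
position: [0.4134, -0.2371, 0.1178]
ee_rot: [0.002, 0.772, 0.636, 0.0]
contact_force: [0.7, -0.2, 0.6]
width: 0.0699
```

```bash
python3 - <<'E'
from h import *
rel((.413,-.236,.15),-11); grab('scene','s15'); grab('wrist','w15'); grab('top','t15')
a=np.radians(-11); x=np.array([np.cos(a),np.sin(a)]); y=np.array([-np.sin(a),np.cos(a)])
for t in('w15','t15','s15'):
    W,im,d=world(t); C=im.astype(int)
    m=(d>0)&(abs(W[...,2]-.054)<.006)&(abs(W[...,0]-.413)<.09)&(abs(W[...,1]+.236)<.09)&(C[...,0]-C[...,2]>25)
    p=W[m]; r=cv2.minAreaRect((p[:,:2]*1000).astype(np.float32)); c=np.array(r[0])/1000-[.4135,-.2364]
    A=np.c_[p[:,:2],np.ones(len(p))]; n=np.linalg.lstsq(A,p[:,2],rcond=None)[0]
    print(t,len(p),"z",p[:,2].mean(),r,"board xy",c@x,c@y,"slope",n[:2])
    m=(d>0)&(abs(W[...,2]-.102)<.006)&(abs(W[...,0]-.5614)<.03)&(abs(W[...,1]-.136)<.03)
    p=W[m]
    if len(p)>5: r=cv2.minAreaRect((p[:,:2]).astype(np.float32)); c=np.array(r[0]); print("  prop",len(p),p[:,2].mean(),"gap xy",c@x-.5245,c@y-.2396)
E
```

```text
t 22.5 pos [ 0.4134 -0.2371  0.1178] yaw_y -10.99 w 0.0699 F [ 0.71 -0.23  0.62] M [ 0.01 -0.02 -0.03]
shift cm [ 0.1  -0.05 -3.22] turn deg [0.18 0.11 0.01]
w15 7331 z 0.05390978963257153 ((413.205078125, -238.12513732910156), (109.78294372558594, 45.180397033691406), 79.24105834960938) board xy 3.9668391159126154e-05 -0.0017497154441097073 slope [-0.00083872 -0.0016523 ]
t15 142 z 0.054205563884685594 ((421.7536926269531, -200.3054962158203), (36.706729888916016, 46.90099334716797), 76.7877197265625) board xy 0.0012148930407645353 0.037006224885901086 slope [ 0.01823099 -0.01081711]
  prop 111 0.1022286512234051 gap xy 0.0017419726134616509 0.0022678887517688373
s15 767 z 0.053479243373770365 ((411.49420166015625, -236.87075805664062), (109.58057403564453, 47.4086799621582), 79.72352600097656) board xy -0.0018791213030517708 -0.000844833271378952 slope [1.48339589e-02 3.81008995e-05]
  prop 89 0.10119691125576415 gap xy -0.001602293710950775 0.0028406742786774297
```

View pics/s15.png

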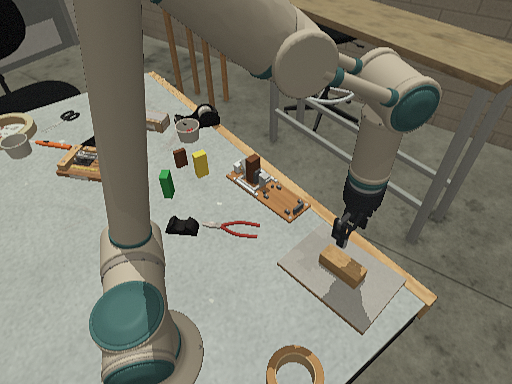

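The block lies flat in the middle of the board, with its top at 0.054 = 14 + 40 mm. The stick stands in the gap with its top at 0.102. Handing in.

```bash
python3 -c "
from rig import manip; print(manip.sign_off())"
```

```text
the job is handed in; nothing more can be done
None
```

The job is done and handed in at about 22.7 s of the 51 s allowed; no verdict was reported. The thick stick is pressed to the nest floor and holds the catch open. The pine block was lifted out and set down flat on the grey board.

**Last checks**
- **Block:** its top is at z = 0.054 m, as expected for board plus block. It lies flat and within about 2 mm of the board's centre in the wrist and scene views. The top view had the block partly hidden by the arm and gave an off-centre fit, so I did not use it.
- **Stick:** its top is at about 0.102 m, so its foot is on the floor. It stands at about x ±2 mm, y +2 to +3 mm from the gap point.

**What disagreed or went wrong**
- **Fingertip height:** the wrist depth images showed the real fingertips 34–40 mm above the reported TCP. Because of this, my first try at the block closed on air above it. Nothing was touched or moved, and I regrasped lower using the measured tip height.
- **Stick grip:** for the same reason the stick was held only by about its top 5 mm. It stayed straight and went in fully.
- **Push force:** pressing the stick to the floor briefly showed 54 N at the wrist. That is under the 120 N wrist limit and went through the stick in the fingers. I don't believe the gripper body touched anything, but I could not check the 40 N body limit directly.

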